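# Fit the amber filter glass in the optical cell

### The job

Lower the amber filter glass gently into the open neck of the optical flow cell so that it lies flat on its seat, without letting it fall into place from a height. Then put the blue winged retaining ring over the neck and screw it down clockwise until it is snug on the glass but not forced. Leave the clear glass and the other things on the bench where they are.

Things in the scene. Friction and masses are not known exactly. Their poses are not given: they have to be found in the camera images.
- cell: Optical flow cell, fixed: aluminium block 90 x 90 x 24 mm high with a round steel neck in its middle; a brass hose barb on its y and -y faces (to 69 mm from the axis, 11 mm up), a low black detector housing on its far (x) face (to 67 mm from the axis, 20 mm high). Origin: bench level on the neck's axis; z up. It does not move.
- cell_rim (a point): Centre of the neck's rim, 48 mm above the bench. Neck 46 mm across outside; bore 38.4 mm, its mouth bevelled out to 43.8 mm. Outside below it is a coarse right-hand thread: three ridges 3 mm high out to 52.8 mm diameter, lead 26 mm per turn, upper starts 38 mm above the bench; the top 8 mm of the neck are plain and guide the ring.
- cell_seat (a point): Centre of the flat glass seat in the bore, on the neck's axis, 43 mm above the bench, 5 mm below the rim. A seated glass stands 3 mm proud of the rim.
- tray: Black filter tray, 84 x 172 mm (long side along its y), fixed, plate 8 mm thick with a rim up to 12 mm; two white round rests of 28 mm diameter, tops 16 mm above the bench, 42 mm either side of the middle along its y. One glass lies on each. Origin: bench level under the middle.
- amber_glass: The amber (orange) filter glass to fit: a flat disc 36 mm in diameter, 8 mm thick, 20 g, lying on one of the tray's rests. Origin: centre of its underside; z along its axis.
- clear_glass: A clear window glass of the same size on the other rest of the tray. Not wanted: leave it there. Origin: centre of its underside.
- ring: Blue retaining ring, loose, standing on the bench on its open skirt, flange up: 60 mm outside diameter, 26 mm high, about 58 g. Origin: centre of its underside; z along its axis. Skirt bore 54.4 mm; three thread lugs at its foot, 4 mm high, reach in to a 48.6 mm circle, at 60, 180 and 300 degrees from the ring's x.
- ring_flange (a point): Centre of the underside of the ring's flange, 22.5 mm above the ring's underside. The flange has a 28 mm hole and presses on the glass's edge. Snug, it lies 51 mm above the bench, the ring's underside 28.5 mm and its top 54.5 mm above the bench, and the ring will turn no further.
- ring_wing (a point): Middle of one of the ring's two wings, on the ring's x axis, 43 mm from its axis; the other lies opposite, at -x. Each wing is 10 mm thick, reaches from 28 to 58 mm from the axis and from 3 to 23 mm above the ring's underside. A push of 5 to 15 N on one wing, held at the end, makes the ring snug; friction keeps it so.
- ring_top (a point): Centre of the ring's top. Set on the neck at any yaw, the ring rests loosely on the thread, 3 to 11 mm too high; turned clockwise from above it sinks and is drawn down. It comes snug with its yaw about 9 degrees (plus any multiple of 120) above the cell's, after 60 to 190 degrees; least if set on 75 to 90 degrees (plus 120s) above the cell's yaw.
- bottle: Clear reagent bottle with a blue ribbed cap, 84 mm across, 152 mm high, standing at the back. Origin: centre of its underside.
- vial: Small amber vial with a white cap, 22 mm across, 45 mm high. Origin: centre of its underside.
- screwdriver: Screwdriver with a green handle, lying on the bench. Origin: centre of its underside.
- wrench: Steel wrench lying on the bench. Origin: centre of its underside.
- spare_valve: Spare miniature solenoid valve, black foot and white body, about 26 x 22 mm, 66 mm high, standing. Origin: centre of its underside.
- grease_tin: Flat aluminium tin, 54 mm across, 24 mm high. Origin: centre of its underside.
There are look-alikes about, which are no part of the job. What is meant by the ring is not purple, and is the larger of those in its own colour.

How it is judged:
By the outcome, as a careful person would: the job done as asked, in the order asked, and still so for the second after the job is handed in, with the robot touching nothing.
It also fails if it takes over 69 s, if anything falls off the work surface, if the arm or the gripper's body presses on something with over 40 N, if the wrist force passes 120 N, or if a joint passes its speed limit or range.

### The arm

A 6-joint arm with a two-finger parallel gripper is mounted at the origin on the work surface. World frame = base frame: x ahead of the robot, y to its left, z up, the work surface at z = 0. Lengths are in mm, angles in rad, forces in N, time in s.
With the tool pointing down it reaches from about 400 to 925 mm from the base axis. Payload 12.5 kg.
Tool frame: the origin (TCP) lies midway between the tips of the shut fingers; the grasp point (between the pads) lies 19 mm behind it; x points along the fingers, y is the direction in which the jaws open and shut, and the axes are right-handed (so a half turn about x gives the same grasp; the last joint's range is limited). The gripper opens to 95 mm and grips with 3 to 60 N. Pads are 20 mm wide; open, the fingers measure 119 mm over their backs; the gripper's body (75 mm by 180 mm) begins 59 mm behind the grasp point.
Start: joints at [-1.222, 0.491, 1.559, -0, 1.092, -0.106], TCP at [274.576, -561.476, 214.661] pointing down, gripper open.
Joint ranges: [-3.1, 3.1], [-0.84, 2.19], [0.05, 2.79], [-1.13, 4.28], [0.06, 2.93], [-2.69, 2.69]. Speed limits (rad/s): [2.22, 2.22, 2.79, 3.14, 3.14, 3.14].

### API

Orientations are given as [roll, pitch, yaw] about the fixed x, y, z axes, in that order (R = Rz(yaw) Ry(pitch) Rx(roll)).
In Python, from cell import sensors, read_camera, get_calibration, order gives the robot as it stands. The module is installed in compiled form; this text tells all that it offers.
- The arm moves only by the tool servo_tool, never from a script. Its argument "steps" is text: rows parted by semicolons, each of 7 numbers parted by spaces: the shift along the tool's x, y, z in mm, then the turn, a rotation vector about the tool's x, y, z in rad, then the finger opening in mm, from 0 to 95.1. A call has exactly 8 rows; each row shifts and turns the pose as measured when the row begins, along the tool's axes as they then stand; what a row does not reach is not made up. A row lasts 1/10 s, in which the tool goes at most 50 mm and 8.59 degrees, less where a joint would pass 70% of its speed; a pose out of reach is approached as far as the arm can. A call is refused whole if a number of a shift passes 50 or a number of a turn 0.15, either way. A call with a gripper value outside its range is refused whole. The fingers move at their own pace and stop on an object; the grip force is fixed at half the most. Time passes only in rows, so rows that do not move let the fingers close, or fill a call up. It gives the time, the measured TCP pose, the force and the opening at its end, in the units of the state.
- sensors.state(): the state, without advancing time (a new reading comes with each control period).
- read_camera(name): name is "side" or "top" or "wrist"; returns (picture, depth): 480x640x3 uint8, blue, green, red; 480x640 float32, mm along the optical axis (not along the pixel's ray), 0 where there is no reading.
- get_calibration(name): a dict with "mtx" (3x3 intrinsics, pixels), "distortion" ([k1, k2, p1, p2, k3] as OpenCV has them; the pictures are not rectified), "R" (3x3) and "t" (3): a world point X has camera coordinates R X + t. Camera axes: x right, y down, z forward; pixel columns grow to the right and rows downward; lengths in mm; the calibration is good to about 2 mm. A picture is of the moment at which its call begins: read the wrist's pose just before it. get_calibration takes no time and is no camera call; for the wrist camera it gives the pose at the moment of the call.
- order.job_done(): hands the job in, once; it reports no verdict.
The state is a dict: "t": time; "joints": joint angles; "qvel": joint speeds; "tau": joint torques, N m; "eef_pos": TCP position; "tcp_rot": TCP orientation; "ft_force": force on the tool from outside, world axes, zero at the start; "moment": the same for the moment, N m; "opening": opening from 0.0 (shut) to 1.0 (fully open).
Only numpy, scipy, OpenCV 4.12 (cv2) and the standard library are available. Lean on these libraries where they do the work, as an engineer would, in place of code of your own. Each camera call takes 0.05 s, during which the arm holds its last target.

## Working session

There is one attempt and no reset: what is moved stays moved. The work goes in short steps, Python scripts to look and compute and a tool call to move; the robot and the scene stay as the last step left them, time stands still between calls to the robot, and variables do not carry over. Pictures are saved under pics/ and viewed, and the job is handed in when it is done.

Besides the shell and the picture viewer there is one more tool, called after "Call:" by a JSON object that holds its "op" and its "data", one argument or row to a line. servo_tool: Moves the arm, as the interface text tells. Its arguments: {"type":"object","properties":{"steps":{"type":"string"}},"required":["steps"]}

```bash
mkdir -p pics; ls
python3 - <<'E'
from cell import sensors, read_camera, get_calibration, order
import cv2,numpy as np
print(sensors.state())
for n in ("top","side"):
    p,d=read_camera(n); cv2.imwrite(f"pics/{n}0.png",p); np.save(f"pics/{n}0.npy",d); c=get_calibration(n); print(n,c)
    np.savez(f"pics/{n}_cal.npz",**{k:np.array(v) for k,v in c.items()})
E
```

```text
pics
{'t': 0.0, 'joints': array([-1.22158275e+00,  4.91528674e-01,  1.55948380e+00, -3.46774053e-05,
        1.09168768e+00, -1.05606546e-01]), 'qvel': array([-0.00177489, -0.00035548,  0.00091177, -0.0008873 , -0.00058253,
       -0.00052919]), 'tau': array([ 3.25193025e-03, -6.12633991e+01, -2.58183950e+01,  6.94313901e-02,
        4.82713839e-02, -1.33022209e-04]), 'eef_pos': array([ 274.482951  , -561.2131218 ,  214.06910663]), 'tcp_rot': array([-1.64864004,  1.5696884 ,  1.94778875]), 'ft_force': array([-0.09583542,  0.10602869, -0.65529031]), 'moment': array([ 0.03599345, -0.00608835, -0.01794339]), 'opening': 1.0009350377309303}
top {'mtx': array([[514.479902  ,   0.        , 313.90266737],
       [  0.        , 514.479902  , 240.97653541],
       [  0.        ,   0.        ,   1.        ]]), 'distortion': array([0.00696137, 0.        , 0.        , 0.        , 0.        ]), 'R': array([[-0.01286177, -0.99987662,  0.00901755],
       [-0.99554046,  0.01196208, -0.093574  ],
       [ 0.09345459, -0.01018086, -0.99557149]]), 't': array([  15.42542687,  554.44392312, 1353.90667305])}
side {'mtx': array([[524.21731298,   0.        , 326.45680034],
       [  0.        , 524.21731298, 236.77565357],
       [  0.        ,   0.        ,   1.        ]]), 'distortion': array([-0.05426217,  0.        ,  0.        ,  0.        ,  0.        ]), 'R': array([[-0.76027373, -0.64928797,  0.02022337],
       [-0.33776572,  0.36852562, -0.86608498],
       [ 0.55488573, -0.66529242, -0.49948757]]), 't': array([427.31641659, 243.72101   , 800.29234671])}
```

View pics/top0.png

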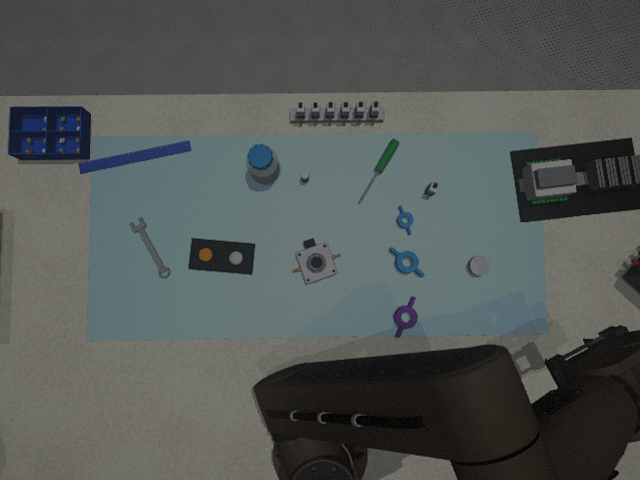

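View pics/side0.png

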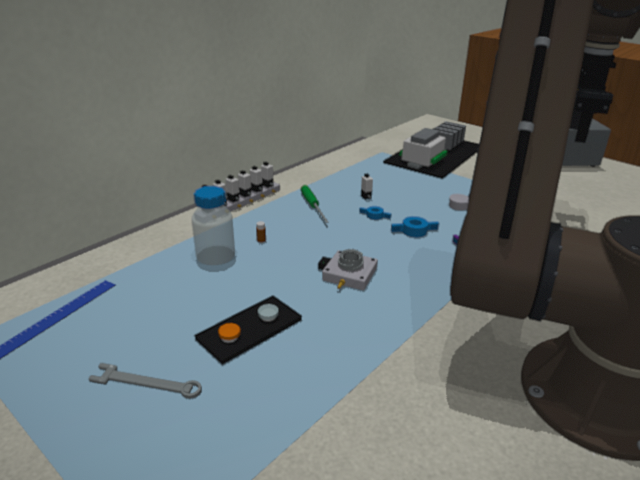

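The top view shows the amber glass at about (205,255), the clear glass at (236,258), the cell neck at (316,263), the larger blue ring at (406,262), the smaller blue ring at (405,220) and the purple one at (405,317). I'll measure these in enlarged crops.

```bash
cat > h.py <<'E'
import cv2,numpy as np
from scipy.spatial.transform import Rotation as Rn
def ray(c,uv):
    p=cv2.undistortPoints(np.array([[uv]],float),np.array(c["mtx"],float),np.array(c["distortion"],float))[0,0]
    R=np.array(c["R"]);t=np.array(c["t"])
    return -R.T@t, R.T@np.array([p[0],p[1],1.])
def onplane(c,uv,z):
    o,d=ray(c,uv); return o+d*(z-o[2])/d[2]
def proj(c,X):
    R=np.array(c["R"]);t=np.array(c["t"])
    return cv2.projectPoints(np.array(X,float).reshape(-1,1,3),cv2.Rodrigues(R)[0],t,np.array(c["mtx"],float),np.array(c["distortion"],float))[0].reshape(-1,2)
def crop(img,u0,v0,w,h,s,name):
    i=cv2.resize(img[v0:v0+h,u0:u0+w],None,fx=s,fy=s,interpolation=cv2.INTER_CUBIC); cv2.imwrite(name,i)
E
python3 - <<'E'
from h import *
p=cv2.imread("pics/top0.png"); c=dict(np.load("pics/top_cal.npz"))
a=cv2.resize(p[225:305,180:260],None,fx=5,fy=5,interpolation=cv2.INTER_CUBIC)
b=cv2.resize(p[225:305,280:360],None,fx=5,fy=5,interpolation=cv2.INTER_CUBIC)
cc=cv2.resize(p[225:305,370:450],None,fx=5,fy=5,interpolation=cv2.INTER_CUBIC)
cv2.imwrite("pics/crops0.png",np.hstack([b,cc])) 
cv2.imwrite("pics/crops0a.png",a) 
hsv=cv2.cvtColor(p,cv2.COLOR_BGR2HSV)
m=cv2.inRange(hsv,(8,150,100),(20,255,255)); 
n,l,s,ce=cv2.connectedComponentsWithStats(m)
for i in range(1,n):
    if s[i,4]>30: print("amber",s[i],ce[i],onplane(c,ce[i],24))
m=cv2.inRange(hsv,(98,150,80),(112,255,255))
n,l,s,ce=cv2.connectedComponentsWithStats(m)
for i in range(1,n):
    if s[i,4]>30:
        ys,xs=np.where(l==i); pts=np.array([onplane(c,(x,y),20)[:2] for x,y in zip(xs,ys)])
        u,sv,vt=np.linalg.svd(pts-pts.mean(0),full_matrices=False)
        print("blue",s[i],ce[i],pts.mean(0),np.degrees(np.arctan2(vt[0,1],vt[0,0])),np.ptp((pts-pts.mean(0))@vt[0]))
E
```

```text
amber [199 249  13  12 118] [205.06779661 254.27966102] [522.55272596 299.90634425  24.        ]
blue [ 19 119  28  23 265] [ 33.73207547 125.10188679] [882.21488074 769.59501974] -99.95196203308463 77.75909823204165
blue [ 56 118  25  15 194] [ 68.61340206 124.45876289] [883.23256774 675.11644081] 86.15672280506526 66.88184314099092
blue [ 21 140  26  14 208] [ 33.67788462 146.54326923] [822.36762896 767.57022772] 92.58720689668812 67.51238441423686
blue [ 56 140  24  14 189] [ 67.45502646 146.02645503] [822.9859633  676.43054803] -91.00974806682026 63.014638301047704
blue [248 144  24  25 426] [259.5399061  155.80985915] [790.69626307 154.01234719] 167.16498947233242 67.00085957725669
blue [398 206  15  28 144] [404.81944444 219.54166667] [ 610.50325806 -238.46535278] -162.1693323395727 78.10457259486253
blue [390 248  34  28 321] [406.91277259 261.70404984] [ 496.23135558 -240.72939701] -130.44219710934462 112.01016222907171
```

View pics/crops0.png

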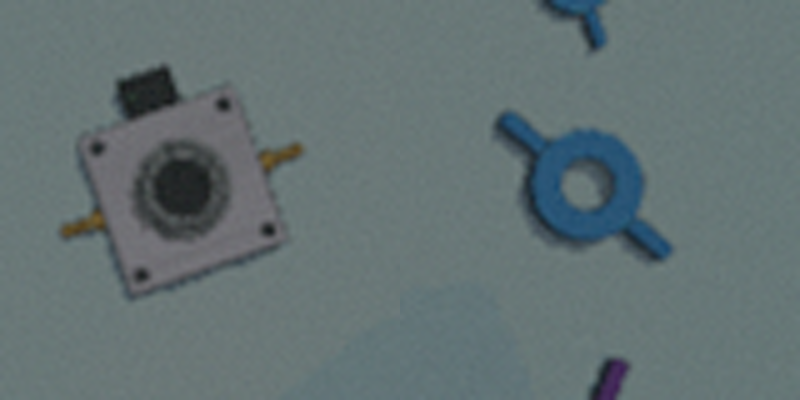

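The ring is at about pixel (407,262), the neck centre at (316.6,262.4), and the cell yaw is roughly 19–20°. Next I'll refine the numbers and look at the wrist geometry.

Run:
```python
from h import *
from cell import sensors, read_camera, get_calibration
c=dict(np.load("pics/top_cal.npz"))
print("neck",onplane(c,(316.6,262.4),48),"ring",onplane(c,(407.2,262),26),"amber",onplane(c,(205.1,254.3),24))
# cell top corners-screws crop coords
for q in [(97,148),(223,104),(268,230),(141,275)]: print(onplane(c,(q[0]/5+280,q[1]/5+225),24))
for q in [(510,122),(662,248)]: print(onplane(c,((q[0]-400)/5+370,q[1]/5+225),23))
s=sensors.state(); R=Rn.from_euler('xyz',s['tcp_rot']).as_matrix(); print(R.round(3))
w=get_calibration("wrist"); Rw=np.array(w["R"]);tw=np.array(w["t"]); print(w["mtx"],w["distortion"])
print("cam pos in tool",R.T@(-Rw.T@tw-s['eef_pos']),"cam axes in tool (cols)",(R.T@Rw.T).round(3))
p,d=read_camera("wrist"); cv2.imwrite("pics/w0.png",p)
```

```text
neck [495.87619162   2.39020233  48.        ] ring [ 495.09910262 -240.33941053   26.        ] amber [522.49717991 299.82009622  24.        ]
[518.59395789  47.82147861  24.        ]
[541.42732346 -20.03487269  24.        ]
[473.57360175 -43.08467668  24.        ]
[450.45531887  25.05676286  24.        ]
[ 529.61620239 -201.03895325   23.        ]
[ 461.03183657 -280.6146627    23.        ]
[[-0.     0.439 -0.898]
 [ 0.001 -0.898 -0.439]
 [-1.    -0.001 -0.   ]]
[[383.17099568   0.         319.40193814]
 [  0.         383.17099568 241.52128531]
 [  0.           0.           1.        ]] [-0.05294287  0.          0.          0.          0.        ]
cam pos in tool [-1.68942509e+02  1.00932543e-01 -6.81588214e+01] cam axes in tool (cols) [[-0.    -0.239  0.971]
 [ 1.     0.     0.   ]
 [-0.     0.971  0.239]]
```

View pics/w0.png

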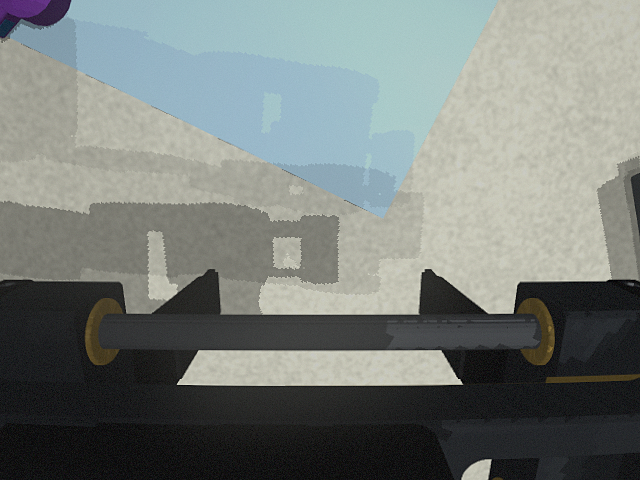

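The cell is at (496,2.4) with yaw 18.7°. The ring is at (495.2,-240.6) with its wings at 49.2°. The amber glass is at (522.5,299.8). Next is a small planner that works out tool-frame rows for me.

```bash
cat > plan.py <<'E'
import sys
from h import *
from cell import sensors
# usage: plan.py x y z yawdeg(of tool y) opening [nrows]
def tgtR(yaw):
    c,s=np.cos(yaw),np.sin(yaw); return np.array([[0,c,s],[0,s,-c],[-1,0,0]])
def show():
    s=sensors.state(); R=Rn.from_euler('xyz',s['tcp_rot']).as_matrix()
    print("t%.2f pos"%s['t'],s['eef_pos'].round(1),"yaw %.1f"%np.degrees(np.arctan2(R[1,1],R[0,1])),"tilt",np.degrees(np.array([R[0,0],R[1,0]])).round(2),"F",s['ft_force'].round(1),"M",s['moment'].round(2),"op %.1f"%(s['opening']*95),"j",np.degrees(s['joints']).round(0))
    return s,R
if __name__=="__main__":
    s,R=show(); a=[float(v) for v in sys.argv[1:]]
    T=np.array(a[:3]); RT=tgtR(np.radians(a[3])); op=a[4]; p=s['eef_pos'].copy()
    n=int(a[5]) if len(a)>5 else 8
    rv=(Rn.from_matrix(R.T@RT)).as_rotvec()
    N=max(n,int(np.ceil(np.linalg.norm(T-p)/49)),int(np.ceil(np.linalg.norm(rv)/.148)))
    rows=[]
    for i in range(N):
        k=N-i; d=R.T@(T-p)/k; w=Rn.from_matrix(R.T@RT).as_rotvec()/k
        d=d.round(1); w=w.round(3); rows.append("%g %g %g %g %g %g %g"%(*d,*w,op)); p=p+R@d; R=R@Rn.from_rotvec(w).as_matrix()
    for i in range(0,N,8): print("; ".join(rows[i:i+8]))
    print(N)
E
python3 plan.py 495 -240 214 -40.8 95
```

```text
t0.15 pos [ 274.5 -561.3  214.2] yaw -63.9 tilt [-0.02  0.04] F [-0.5  0.1 -0.6] M [-0.02 -0.01 -0.01] op 95.0 j [-70.  28.  89.  -0.  63.  -6.]
0 -24 -42.4 -0.05 -0 0 95; 0.1 -21.8 -43.6 -0.051 -0 0 95; 0 -19.6 -44.6 -0.05 -0 0 95; 0.1 -17.3 -45.5 -0.051 -0 0 95; 0 -15 -46.3 -0.05 -0 0 95; 0.1 -12.6 -47.1 -0.051 -0 0 95; 0 -10.2 -47.6 -0.05 -0 0 95; 0.1 -7.9 -48.1 -0.051 -0 0.001 95
8
```

Call:
{"op": "servo_tool", "data": {
  "steps": "0 -24 -42 -0.05 0 0 95; 0 -22 -44 -0.05 0 0 95; 0 -20 -45 -0.05 0 0 95; 0 -17 -46 -0.05 0 0 95; 0 -15 -46 -0.05 0 0 95; 0 -13 -47 -0.05 0 0 95; 0 -10 -48 -0.05 0 0 95; 0 -8 -48 -0.05 0 0 95"
}}

```text
t: 0.95
eef_pos: [496.9, -233.3, 212.2]
tcp_rot: [-1.685, 1.568, 2.317]
ft_force: [0.4, -0.6, 1.0]
opening: 1.0
```

```bash
python3 plan.py 495 -240 214 -40.8 95
```

```text
t0.95 pos [ 496.9 -233.3  212.2] yaw -40.7 tilt [-0.1   0.11] F [ 0.4 -0.6  1. ] M [-0.07 -0.02  0.01] op 95.0 j [-32.  22. 100.   0.  58.   9.]
-0.2 0.4 0.8 0 -0 0 95; -0.2 0.4 0.8 0 -0 0 95; -0.2 0.4 0.8 0 -0 0 95; -0.2 0.3 0.8 0 -0 0.001 95; -0.3 0.4 0.8 0 -0 0 95; -0.2 0.3 0.8 0.001 -0 0.001 95; -0.3 0.4 0.8 0 -0 0 95; -0.2 0.3 0.7 0.001 -0 0.001 95
8
```

```bash
cat > snap.py <<'E'
import sys,pickle
from h import *
from cell import sensors, read_camera, get_calibration
n=sys.argv[1]
s=sensors.state(); c=get_calibration("wrist"); p,d=read_camera("wrist"); s2=sensors.state()
cv2.imwrite(f"pics/{n}.png",p); pickle.dump((c,s,d),open(f"pics/{n}.pkl","wb"))
print(s['eef_pos'].round(1),s2['eef_pos'].round(1),"qvel",np.abs(s['qvel']).max().round(3))
E
python3 snap.py wring
```

```text
[ 496.9 -233.3  212.2] [ 499.8 -228.1  212.2] qvel 0.921
```

View pics/wring.png

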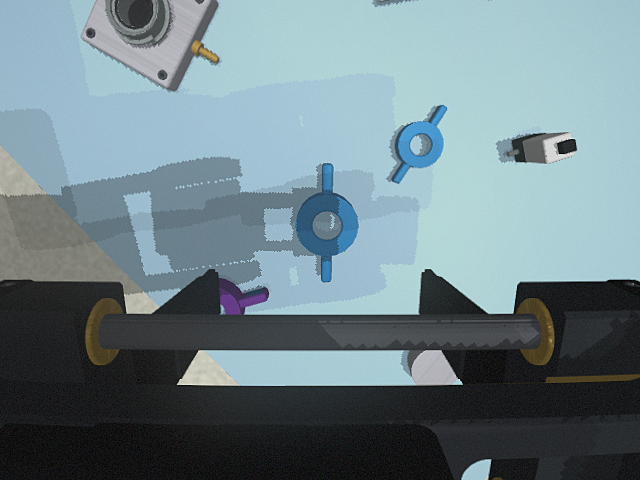

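The wrist view shows the ring at about (327,224) with its wings vertical at (327,166) and (326,280). The smaller blue ring is at (420,145).

```bash
cat > meas.py <<'E'
import pickle
from h import *
def load(n): return cv2.imread(f"pics/{n}.png"),*pickle.load(open(f"pics/{n}.pkl","rb"))
def blob(n,lo,hi,z,win,erode=0):
    p,c,s,d=load(n); hsv=cv2.cvtColor(p,cv2.COLOR_BGR2HSV); m=cv2.inRange(hsv,lo,hi)
    M=np.zeros_like(m); M[win[1]:win[3],win[0]:win[2]]=255; m&=M
    ys,xs=np.where(m); W=np.array([onplane(c,(x,y),z)[:2] for x,y in zip(xs,ys)])
    return m,W,c,s
E
python3 - <<'E'
from meas import *
m,W,c,s=blob("wring",(98,100,40),(115,255,255),24,(285,155,370,290))
cv2.imwrite("pics/m1.png",m)
u,sv,vt=np.linalg.svd(W-W.mean(0),full_matrices=False)
print(W.mean(0),np.degrees(np.arctan2(vt[0,1],vt[0,0])),np.ptp((W-W.mean(0))@vt[0]),np.ptp((W-W.mean(0))@vt[1]))
for q in [(327,166),(326,280)]: print(onplane(c,q,23))
print(onplane(c,(327,224),26))
E
python3 plan.py 496 2.4 214 -6 95
```

```text
[ 500.91381976 -239.39297651] -130.88596013317348 113.22179385660075 59.89403010822727
[ 536.06700365 -199.02562376   23.        ]
[ 463.57231123 -282.62039202   23.        ]
[ 501.16176477 -239.91767079   26.        ]
t1.00 pos [ 499.8 -228.1  212.2] yaw -40.3 tilt [-0.05  0.2 ] F [ 0.7  5.8 -1.2] M [ 0.15 -0.07 -0.  ] op 94.9 j [-31.  22. 100.   0.  58.   9.]
-0.1 -19 -21.6 -0.075 -0 0 95; -0.1 -17.3 -23 -0.075 -0 0 95; -0.1 -15.6 -24.3 -0.075 -0.001 0 95; -0.2 -13.7 -25.3 -0.075 -0 0 95; -0.2 -11.8 -26.3 -0.075 -0.001 0 95; -0.2 -9.8 -27.1 -0.075 -0 0.001 95; -0.2 -7.7 -27.8 -0.075 -0.001 0 95; -0.2 -5.5 -28.3 -0.074 -0 0.001 95
8
```

```bash
python3 plan.py 496 2.4 214 -6 95 6
```

```text
t1.00 pos [ 499.8 -228.1  212.2] yaw -40.3 tilt [-0.05  0.2 ] F [ 0.7  5.8 -1.2] M [ 0.15 -0.07 -0.  ] op 94.9 j [-31.  22. 100.   0.  58.   9.]
-0.2 -25.4 -28.9 -0.1 -0 0 95; -0.2 -22.3 -31.2 -0.1 -0.001 0 95; -0.2 -19.1 -33.3 -0.1 -0.001 0.001 95; -0.2 -15.7 -35.1 -0.1 -0 0 95; -0.2 -12.1 -36.5 -0.1 -0.001 0.001 95; -0.3 -8.4 -37.5 -0.099 -0 0 95
6
```

Call:
{"op": "servo_tool", "data": {
  "steps": "0 -25 -29 -0.1 0 0 95; 0 -22 -31 -0.1 0 0 95; 0 -19 -33 -0.1 0 0 95; 0 -16 -35 -0.1 0 0 95; 0 -12 -36 -0.1 0 0 95; 0 -8 -37 -0.1 0 0 95; 0 0 0 0 0 0 70; 0 0 0 0 0 0 50"
}}

```text
t: 1.8
eef_pos: [494.1, 12.2, 211.7]
tcp_rot: [-2.552, 1.566, 2.087]
ft_force: [-0.4, -1.1, 0.2]
opening: 0.888
```

```bash
python3 snap.py wcell; python3 plan.py 522 300 150 18 50 7
```

```text
[494.1  12.2 211.7] [494.1  11.9 211.7] qvel 0.032
t1.85 pos [494.1  11.9 211.7] yaw -4.3 tilt [-0.13  0.23] F [-0.4 -0.4 -0.1] M [ 0.01 -0.11 -0.  ] op 80.4 j [ -6.  18. 107.   0.  55.  -2.]
9 0.9 -41.3 -0.056 -0.001 0 50; 8.9 3.2 -41.2 -0.055 -0.001 0 50; 8.9 5.5 -41 -0.056 -0 0 50; 8.9 7.8 -40.6 -0.055 -0.001 0 50; 8.8 10 -40.1 -0.056 -0.001 0.001 50; 8.8 12.3 -39.5 -0.055 -0 0 50; 8.8 14.4 -38.8 -0.056 -0.001 0.001 50
7
```

View pics/wcell.png

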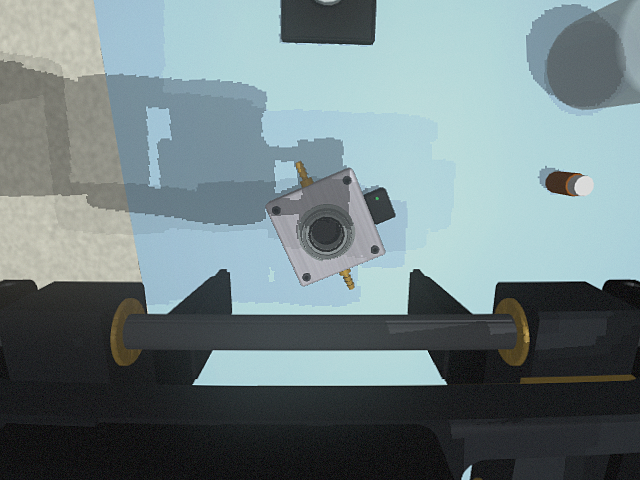

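Run:
```python
from meas import *
p,c,s,d=load("wcell"); crop(p,256,160,140,140,5,"pics/wcellc.png")
e=[onplane(c,q,24)[:2] for q in [(347,180),(375,250),(306,277),(276,211)]]
print(np.array(e).round(1),np.mean(e,0)); a=e[0]-e[2];b=e[1]-e[3];print(np.degrees(np.arctan2(a[1],a[0])),np.degrees(np.arctan2(b[1],b[0])))
```

```text
[[523.3  48.9]
 [546.4 -19.8]
 [477.8 -42.3]
 [455.   24.9]] [500.62620818   2.90310673]
63.515008643380526 -26.066826002972707
```

View pics/wcellc.png

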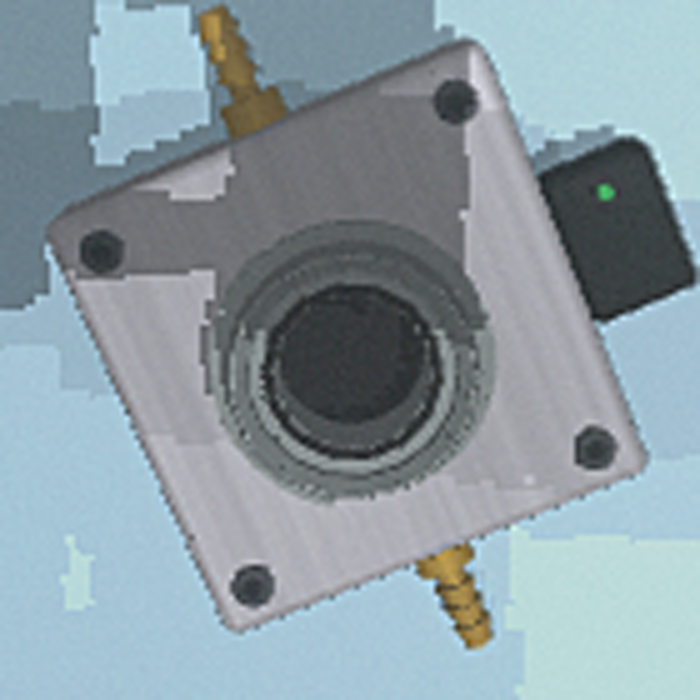

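Call:
{"op": "servo_tool", "data": {
  "steps": "0 1 -41 -0.055 0 0 55; 0 3 -41 -0.055 0 0 55; 5 5 -41 -0.055 0 0 55; 9 8 -41 -0.055 0 0 55; 9 10 -40 -0.055 0 0 55; 9 12 -39 -0.055 0 0 55; 9 10 -28 -0.055 0 0 55; 0 0 0 0 0 0 55"
}}

```text
t: 2.65
eef_pos: [527.6, 287.6, 169.2]
tcp_rot: [3.059, 1.568, 1.789]
ft_force: [-1.0, -0.8, 0.1]
opening: 0.577
```

```bash
python3 snap.py wamb; python3 plan.py 522 300 60 18 55 6
```

```text
[527.6 287.6 169.2] [527.6 286.3 169.7] qvel 0.037
t2.70 pos [527.6 286.3 169.7] yaw 17.2 tilt [-0.03  0.15] F [-0.5  0.5 -1. ] M [ 0.   -0.13  0.04] op 54.5 j [22. 29. 96.  0. 55.  5.]
18.3 -0.2 -2.4 -0.002 -0 -0 55; 18.3 -0.2 -2.4 -0.003 -0.001 -0 55; 18.3 -0.2 -2.4 -0.002 -0 -0 55; 18.3 -0.2 -2.5 -0.003 -0.001 -0 55; 18.3 -0.2 -2.5 -0.002 -0 -0 55; 18.2 -0.3 -2.4 -0.003 -0.001 -0 55
6
```

View pics/wamb.png

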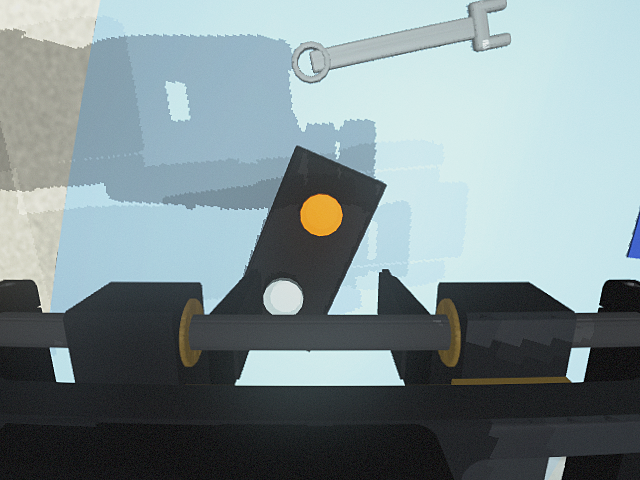

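The amber glass is at (321,215) in the wrist view and the clear one at (283,297). Wrist and top views disagree by about 5 mm in x, so I'll cross-check with the side camera.

Run:
```python
from meas import *
p,c,s,d=load("wamb")
m,W,c,s=blob("wamb",(8,150,100),(24,255,255),24,(290,180,360,245))
ys,xs=np.where(m); print((xs.min()+xs.max())/2,(ys.min()+ys.max())/2,xs.mean(),ys.mean(),np.ptp(xs))
print("wrist amber",W.mean(0),np.ptp(W,axis=0))
# side & depth
for n in ("top","side"):
    q=cv2.imread(f"pics/{n}0.png"); cs=dict(np.load(f"pics/{n}_cal.npz")); D=np.load(f"pics/{n}0.npy")
    hsv=cv2.cvtColor(q,cv2.COLOR_BGR2HSV); mm=cv2.inRange(hsv,(8,190,120),(20,255,255))
    k,l,st,ce=cv2.connectedComponentsWithStats(mm)
    for i in range(1,k):
        if st[i,4]>60:
            print(n,st[i],ce[i],onplane(cs,ce[i],24).round(1))
    for X in [(496,2.4,48),(500.6,2.9,48),(522.5,299.8,24),(527,299.8,24),(495.2,-240.6,26),(501,-239.6,26)]:
        print(n,X,proj(cs,X)[0].round(1))
q=cv2.imread("pics/side0.png"); 
a=cv2.resize(q[240:300,310:390],None,fx=5,fy=5,interpolation=cv2.INTER_CUBIC);b=cv2.resize(q[195:255,375:455],None,fx=5,fy=5,interpolation=cv2.INTER_CUBIC);e=cv2.resize(q[300:360,190:270],None,fx=5,fy=5,interpolation=cv2.INTER_CUBIC)
cv2.imwrite("pics/side_c.png",np.vstack([np.hstack([a,b])])); cv2.imwrite("pics/side_d.png",e)
```

```text
321.0 214.5 320.8167723749119 214.53065539112052 42
wrist amber [526.33721681 300.76732767] [35.04141022 35.29267929]
top (496, 2.4, 48) [316.6 262.4]
top (500.6, 2.9, 48) [316.4 260.6]
top (522.5, 299.8, 24) [205.1 254.3]
top (527, 299.8, 24) [205.1 252.6]
top (495.2, -240.6, 26) [407.3 262. ]
top (501, -239.6, 26) [406.9 259.8]
side [219 323  21  14 232] [228.86637931 329.88362069] [522.9 299.6  24. ]
side (496, 2.4, 48) [351.2 254.5]
side (500.6, 2.9, 48) [349.3 253.8]
side (522.5, 299.8, 24) [228.9 330.1]
side (527, 299.8, 24) [227.2 328.9]
side (495.2, -240.6, 26) [415.3 221.9]
side (501, -239.6, 26) [413.  221.3]
```

View pics/side_c.png

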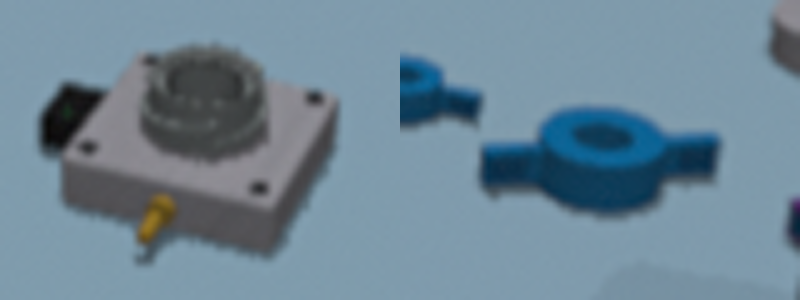

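Side and top agree (amber at 522.9,299.6), so the wrist calibration seems to carry a bias of about 4 mm in x. I'll descend partway and settle it with a close view next to the fingertips.

```bash
python3 plan.py 524 300 60 18 55 6
```

```text
t2.70 pos [527.6 286.3 169.7] yaw 17.2 tilt [-0.03  0.15] F [-0.5  0.5 -1. ] M [ 0.   -0.13  0.04] op 54.5 j [22. 29. 96.  0. 55.  5.]
18.3 0.1 -2.3 -0.002 -0 -0 55; 18.3 0.1 -2.3 -0.003 -0.001 -0 55; 18.3 0.1 -2.3 -0.002 -0 -0 55; 18.3 0.1 -2.4 -0.003 -0.001 -0 55; 18.3 0.1 -2.4 -0.002 -0 -0 55; 18.2 0.1 -2.3 -0.003 -0.001 -0 55
6
```

Call:
{"op": "servo_tool", "data": {
  "steps": "18 0 -2.3 0 0 0 55; 18 0 -2.3 0 0 0 55; 18 0 -2.3 0 0 0 55; 18 0 -2.4 0 0 0 55; 18 0 -2.4 0 0 0 55; 18 0 -2.3 0 0 0 55; 0 0 0 0 0 0 55; 0 0 0 0 0 0 55"
}}

```text
t: 3.5
eef_pos: [529.5, 286.5, 61.3]
tcp_rot: [1.995, 1.567, 0.699]
ft_force: [-0.6, 0.2, 0.4]
opening: 0.575
```

```bash
python3 snap.py wamb2
python3 - <<'E'
from meas import *
m,W,c,s=blob("wamb2",(8,150,100),(24,255,255),24,(230,150,420,400))
ys,xs=np.where(m); print((xs.min()+xs.max())/2,(ys.min()+ys.max())/2,np.ptp(xs),np.ptp(ys)); print(W.mean(0),np.ptp(W,axis=0)); R=Rn.from_euler('xyz',s['tcp_rot']).as_matrix()
print("TCP px",proj(c,[s['eef_pos'],s['eef_pos']+R@[0,30,0],s['eef_pos']-R@[0,30,0],(522.5,299.8,24)]))
from plan import show; show()
E
```

```text
[529.5 286.5  61.3] [529.5 286.6  61.4] qvel 0.022
318.5 243.0 63 62
[526.32759532 301.31633984] [34.97634493 36.13711676]
TCP px [[315.95781033 293.52223391]
 [379.69285574 293.49958629]
 [252.26486786 293.39176208]
 [310.59142758 243.93928603]]
t3.55 pos [529.5 286.6  61.4] yaw 15.7 tilt [0.17 0.13] F [-0.1 -0.7 -0.2] M [ 0.01 -0.12 -0.03] op 55.1 j [ 22.  37. 101.   0.  42.   6.]
```

View pics/wamb2.png

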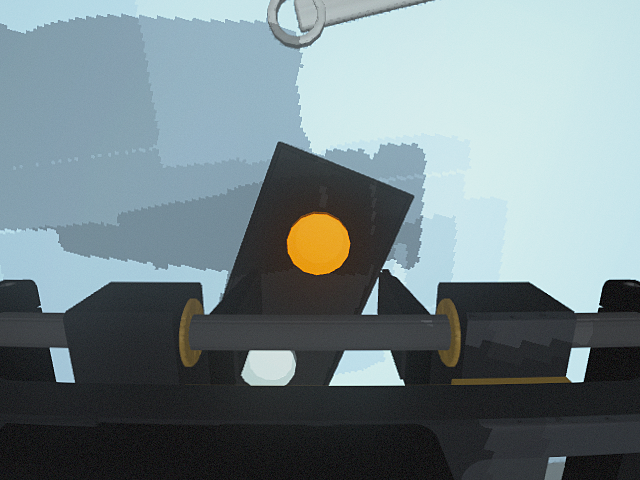

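Run:
```python
from meas import *
for n in ["wring","wcell","wamb","wamb2"]:
    p,c,s,d=load(n); R=Rn.from_euler('xyz',s['tcp_rot']).as_matrix(); Rw=np.array(c["R"]);tw=np.array(c["t"])
    print(n,(R.T@(-Rw.T@tw-s['eef_pos'])).round(2),Rn.from_matrix(R.T@Rw.T).as_euler('xyz',degrees=True).round(2))
p,c,s,d=load("wcell"); print(proj(c,[s['eef_pos']]))
crop(p,200,250,240,60,3,"pics/tips.png")
# depth check near fingertip and bench
for n,px in [("wamb2",(318,243)),("wamb2",(500,200)),("wcell",(500,240))]:
    p,c,s,d=load(n); z=d[px[1],px[0]]; q=cv2.undistortPoints(np.array([[px]],float),c["mtx"],c["distortion"])[0,0]
    print(n,z,(np.array(c["R"]).T@(np.array([q[0]*z,q[1]*z,z])-np.array(c["t"]))).round(1))
```

```text
wring [-168.96    0.77  -68.  ] [7.618e+01 3.000e-02 9.000e+01]
wcell [-168.94    1.53  -67.22] [7.619e+01 3.000e-02 8.997e+01]
wamb [-168.95    1.7   -66.61] [7.621e+01 3.000e-02 8.996e+01]
wamb2 [-168.95    1.7   -66.66] [7.621e+01 3.000e-02 8.996e+01]
[[316.27091484 294.58000016]]
wamb2 213.39816 [526.4 301.3  23.3]
wamb2 231.31348 [ 6.277e+02  3.519e+02 -1.000e-01]
wcell 390.6612 [ 6.791e+02 -2.520e+01  2.000e-01]
```

View pics/tips.png

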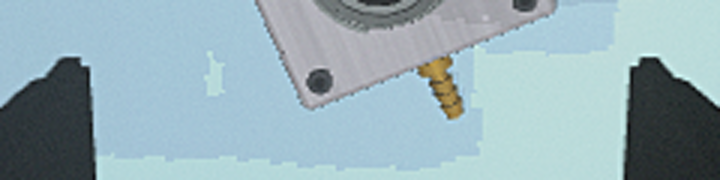

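```bash
python3 plan.py 524.7 300.6 32 17 55 6
```

```text
t3.55 pos [529.5 286.6  61.4] yaw 15.7 tilt [0.17 0.13] F [-0.1 -0.7 -0.2] M [ 0.01 -0.12 -0.03] op 55.1 j [ 22.  37. 101.   0.  42.   6.]
4.9 -0.2 -2.5 -0.004 -0 -0.001 55; 4.9 -0.1 -2.5 -0.004 -0 -0 55; 4.9 -0.1 -2.4 -0.004 -0 -0.001 55; 4.9 -0.1 -2.5 -0.003 -0 -0 55; 4.9 -0.1 -2.4 -0.004 -0.001 -0.001 55; 4.9 -0.2 -2.5 -0.003 -0 -0 55
6
```

Call:
{"op": "servo_tool", "data": {
  "steps": "0 0 -14.5 -0.02 0 0 55; 0 0 0 0 0 0 55; 15 0 0 0 0 0 55; 0 0 0 0 0 0 55; 13 0 0 0 0 0 55; 0 0 0 0 0 0 55; 0 0 0 0 0 0 55; 0 0 0 0 0 0 55"
}}

```text
t: 4.35
eef_pos: [526.3, 301.5, 33.2]
tcp_rot: [1.821, 1.564, 0.546]
ft_force: [-0.5, -0.2, -0.6]
opening: 0.576
```

```bash
python3 plan.py 524.7 300.6 32 17 55 1
```

```text
t4.35 pos [526.3 301.5  33.2] yaw 16.9 tilt [0.33 0.2 ] F [-0.5 -0.2 -0.6] M [ 0.01 -0.1   0.05] op 54.7 j [ 24.  39. 101.   0.  39.   7.]
1.2 -1.9 0.4 -0.001 -0.002 -0.006 55
1
```

Call:
{"op": "servo_tool", "data": {
  "steps": "0 -2 0.5 0 -0.002 -0.006 55; 0 0 0 0 0 0 55; 6 0 0 0 0 0 55; 0 0 0 0 0 0 55; 5 0 0 0 0 0 55; 0 0 0 0 0 0 55; 0 0 0 0 0 0 55; 0 0 0 0 0 0 55"
}}

```text
t: 5.15
eef_pos: [524.7, 300.4, 21.7]
tcp_rot: [1.045, 1.57, -0.231]
ft_force: [-0.5, 0.3, 0.4]
opening: 0.578
```

```bash
python3 snap.py wamb3; python3 plan.py 524.7 300.6 21.5 17 55 1;python3 - <<'E'
from meas import *
m,W,c,s=blob("wamb3",(8,150,60),(24,255,255),24,(200,150,450,400))
ys,xs=np.where(m); print((xs.min()+xs.max())/2,(ys.min()+ys.max())/2,np.ptp(xs),np.ptp(ys)); print(W.mean(0),np.ptp(W,axis=0))
E
```

```text
[524.7 300.4  21.7] [524.7 300.4  21.8] qvel 0.002
t5.20 pos [524.7 300.4  21.8] yaw 16.9 tilt [ 0.05 -0.01] F [0.3 0.1 1.3] M [ 0.03 -0.14  0.03] op 54.8 j [ 24.  40. 101.  -0.  38.   7.]
0.3 0 -0.2 -0.001 0 -0.001 55
1
324.5 309.5 249 109
[525.65687459 304.43594278] [121.4762535   64.39140119]
```

View pics/wamb3.png

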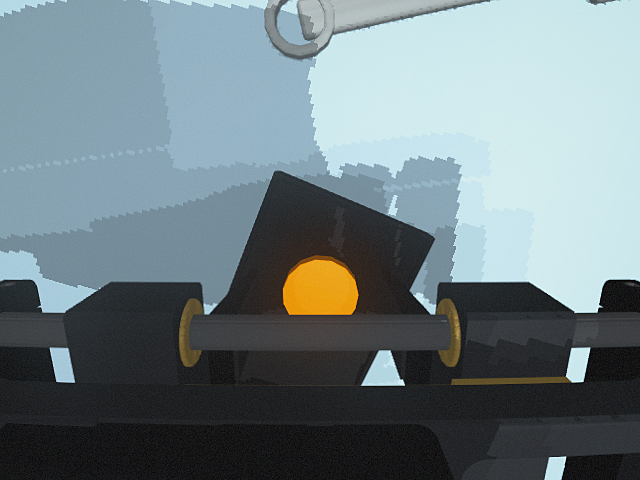

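The amber glass is centred between the fingers (x 283–358, centre about (320.5,293), TCP projected at about v=294). Closing now.

Call:
{"op": "servo_tool", "data": {
  "steps": "0 0 0 0 0 0 44; 0 0 0 0 0 0 30; 0 0 0 0 0 0 30; 0 0 0 0 0 0 30; 0 0 0 0 0 0 30; -3 0 0 0 0 0 30; -6 0 0 0 0 0 30; -10 0 0 0 0 0 30"
}}

```text
t: 6.0
eef_pos: [524.3, 300.2, 41.2]
tcp_rot: [-0.922, 1.57, -2.198]
ft_force: [-0.3, 0.1, -0.3]
opening: 0.348
```

```bash
python3 snap.py wamb4; python3 plan.py 499 2.3 90 -4 30 8
```

```text
[524.3 300.2  41.2] [525.1 300.6  43.2] qvel 0.217
t6.05 pos [525.1 300.6  43.2] yaw 16.9 tilt [0.1  0.01] F [ 0.4 -0.6  1.8] M [ 0.   -0.16 -0.  ] op 33.8 j [ 24.  39. 101.  -0.  40.   7.]
-5.9 -14 34.7 0.046 -0 -0 30; -5.9 -12.3 35.3 0.046 -0 -0 30; -5.9 -10.7 35.9 0.046 -0 -0 30; -5.9 -9.1 36.3 0.045 -0 -0 30; -5.8 -7.4 36.7 0.046 -0 -0 30; -5.9 -5.7 37 0.045 -0 -0.001 30; -5.8 -4 37.2 0.046 -0 -0 30; -5.9 -2.4 37.4 0.045 -0 -0.001 30
8
```

View pics/wamb4.png

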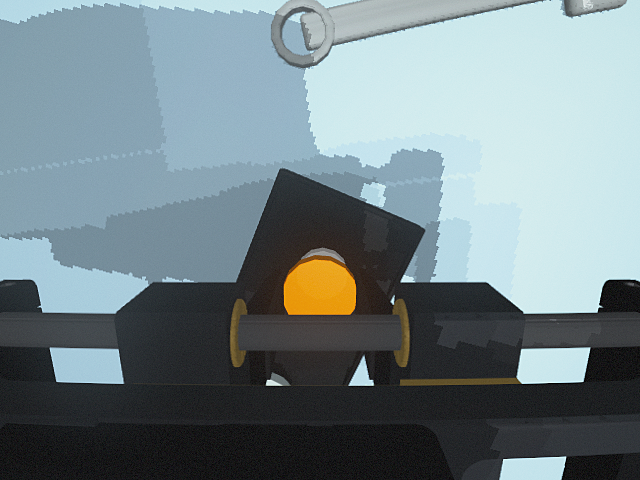

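The glass is lifted: the white rest now shows below it, and the glass is still centred at about (320,292). Carrying it to the cell.

Call:
{"op": "servo_tool", "data": {
  "steps": "-8 -12 30 0.045 0 0 30; -8 -12 35 0.045 0 0 30; -8 -11 36 0.045 0 0 30; -8 -9 36 0.045 0 0 30; -8 -7 37 0.045 0 0 30; -6 -6 37 0.045 0 0 30; 0 -4 37 0.045 0 0 30; 0 -2 30 0.045 0 0 30"
}}

```text
t: 6.85
eef_pos: [500.8, 9.0, 95.9]
tcp_rot: [1.766, 1.558, 0.124]
ft_force: [-0.1, -0.1, -0.7]
opening: 0.355
```

```bash
python3 plan.py 499 2.3 90 -4 30 1
```

```text
t6.85 pos [500.8   9.   95.9] yaw -4.1 tilt [0.71 0.09] F [-0.1 -0.1 -0.7] M [-0.1  -0.13 -0.02] op 33.7 j [ -7.  28. 114.   0.  38.  -3.]
5.8 -1.4 6.8 -0.002 -0.002 -0.012 30
1
```

Call:
{"op": "servo_tool", "data": {
  "steps": "0 0 0 0 0 0 30; 0 0 0 0 0 -0.012 30; 0 0 0 0 0 0 30; 12 -1 6 0 0 0 30; 0 0 0 0 0 0 30; 0 0 0 0 0 0 30; 0 0 0 0 0 0 30; 0 0 0 0 0 0 30"
}}

```text
t: 7.65
eef_pos: [500.7, 3.9, 86.5]
tcp_rot: [2.241, 1.567, 0.6]
ft_force: [0.1, 1.0, 0.6]
opening: 0.353
```

```bash
python3 snap.py wc2; python3 plan.py 499 2.3 70 -4 30 1
```

```text
[500.7   3.9  86.5] [500.7   3.9  86.5] qvel 0.011
t7.70 pos [500.7   3.9  86.5] yaw -4.0 tilt [0.18 0.12] F [0.1 0.1 0.3] M [ 0.03 -0.11  0.04] op 33.6 j [ -7.  29. 114.   0.  37.  -3.]
16.5 -1.6 1.8 -0.001 -0.002 -0.003 30
1
```

View pics/wc2.png

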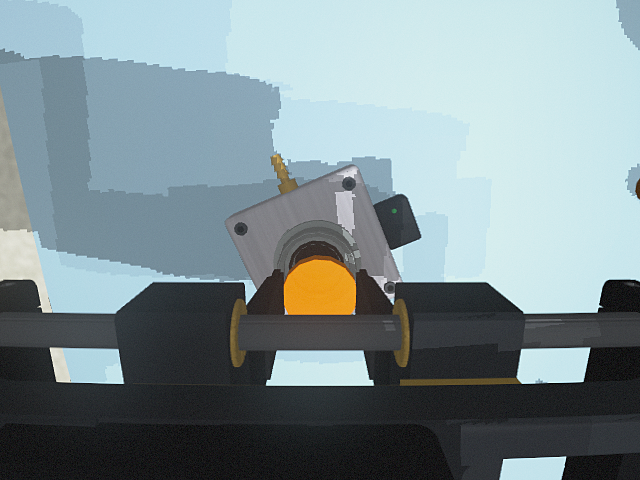

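Run:
```python
from meas import *
p,c,s,d=load("wc2"); crop(p,215,160,200,140,4,"pics/wc2c.png")
b=np.array([1.58,.66])
A=onplane(c,(241,229),24)[:2];B=onplane(c,(390,287),24)[:2];C=onplane(c,(349,183.5),24)[:2]
print((A+B)/2-b,A-b,B-b,C-b,np.linalg.norm(A-C),np.linalg.norm(A-B))
```

```text
[499.14100527   2.72896805] [453.6768943   25.00819022] [544.60511624 -19.55025412] [521.71460415  48.18285827] 71.87624921554512 101.25905641819696
```

View pics/wc2c.png

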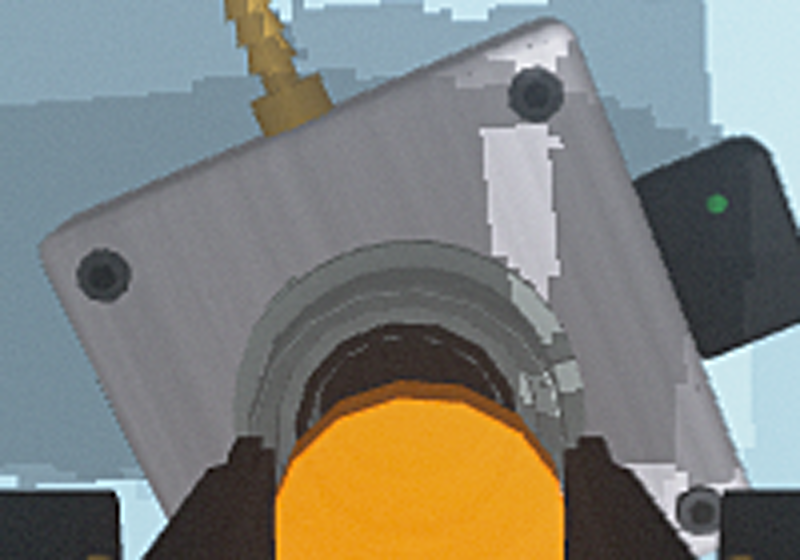

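The neck centre comes out again at (499.1,2.5). I'll align over it and lower to just above the rim.

Call:
{"op": "servo_tool", "data": {
  "steps": "0 -1.7 1.6 0 -0.002 -0.003 30; 0 0 0 0 0 0 30; 14 0 0 0 0 0 30; 0 0 0 0 0 0 30; 12 0 0 0 0 0 30; 0 0 0 0 0 0 30; 0 0 0 0 0 0 30; 0 0 0 0 0 0 30"
}}

```text
t: 8.5
eef_pos: [499.3, 2.3, 60.7]
tcp_rot: [1.613, 1.57, -0.028]
ft_force: [-0.0, 0.4, 0.5]
opening: 0.354
```

```bash
python3 snap.py wc3; python3 plan.py 499.1 2.5 55 -4 30 1; python3 -c "
from meas import *
p,c,s,d=load('wc3'); crop(p,215,160,200,140,4,'pics/wc3c.png')"
```

```text
[499.3   2.3  60.7] [499.4   2.3  60.7] qvel 0.004
t8.55 pos [499.4   2.3  60.7] yaw -4.0 tilt [ 0.08 -0.  ] F [-0.8 -0.  -0.4] M [-0.09 -0.06  0.06] op 33.9 j [ -7.  31. 115.   0.  33.  -3.]
5.7 -0.3 -0.1 -0.001 -0 -0.001 30
1
```

View pics/wc3c.png

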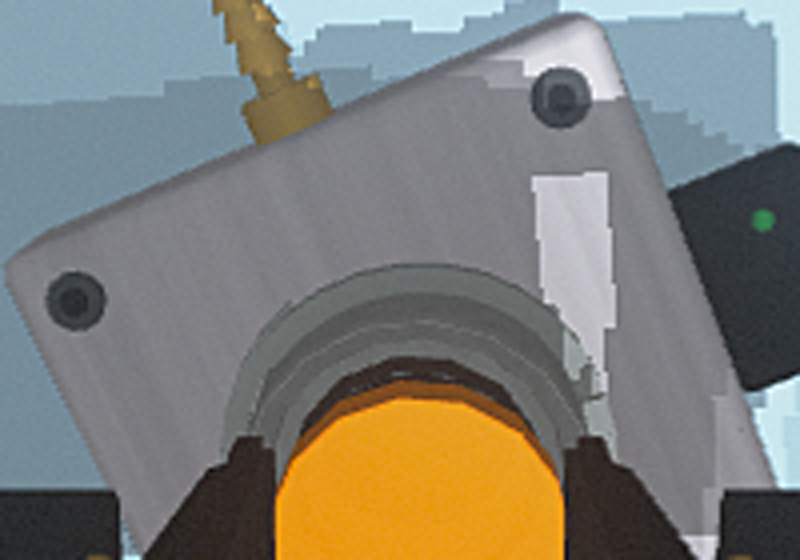

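Call:
{"op": "servo_tool", "data": {
  "steps": "5 -0.2 0 0 0 0 30; 0 0 0 0 0 0 30; 2 0 0 0 0 0 30; 0 0 0 0 0 0 30; 2 0 0 0 0 0 30; 0 0 0 0 0 0 30; 1 0 0 0 0 0 30; 0 0 0 0 0 0 30"
}}

```text
t: 9.35
eef_pos: [499.4, 2.4, 50.4]
tcp_rot: [1.58, 1.568, -0.061]
ft_force: [0.2, -0.3, 0.9]
opening: 0.351
```

```bash
python3 snap.py wc4; python3 plan.py 499.1 2.5 48.7 -4 30 1; python3 -c "
from meas import *
p,c,s,d=load('wc4'); crop(p,215,160,200,140,4,'pics/wc4c.png')"
```

```text
[499.4   2.4  50.4] [499.4   2.4  50.5] qvel 0.001
t9.40 pos [499.4   2.4  50.5] yaw -4.0 tilt [ 0.14 -0.01] F [-0.2  0.7  0.1] M [ 0.02 -0.09  0.06] op 33.9 j [ -7.  32. 116.   0.  32.  -3.]
1.8 -0.3 -0.1 -0.001 -0 -0.002 30
1
```

View pics/wc4c.png

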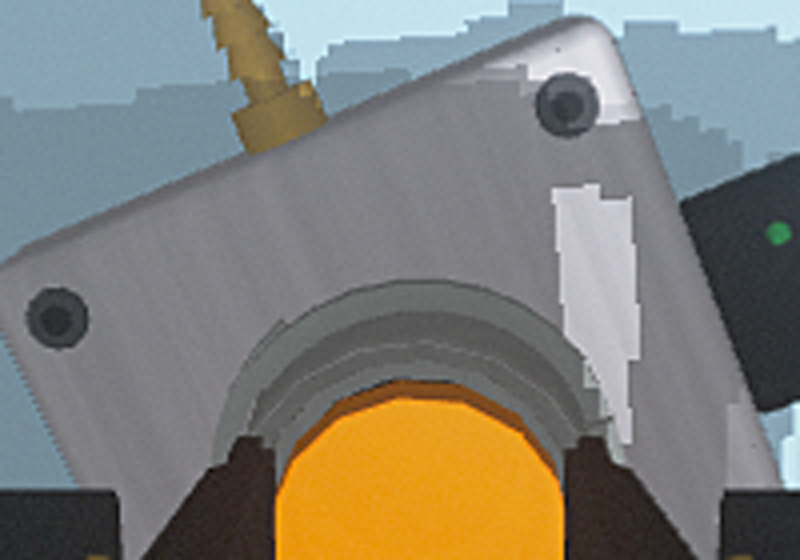

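Call:
{"op": "servo_tool", "data": {
  "steps": "0.8 -0.2 0 0 0 -0.002 30; 0 0 0 0 0 0 30; 0.6 0 0 0 0 0 30; 0 0 0 0 0 0 30; 0.5 0 0 0 0 0 30; 0 0 0 0 0 0 30; 0 0 0 0 0 0 30; 0 0 0 0 0 0 30"
}}

```text
t: 10.2
eef_pos: [499.4, 2.4, 49.0]
tcp_rot: [1.513, 1.57, -0.128]
ft_force: [-0.3, 0.5, 0.4]
opening: 0.357
```

```bash
python3 plan.py 499.1 2.5 48.7 -4 30 1
```

```text
t10.20 pos [499.4   2.4  49. ] yaw -4.0 tilt [ 0.06 -0.01] F [-0.3  0.5  0.4] M [ 0.01 -0.06  0.  ] op 33.9 j [ -7.  32. 116.  -0.  32.  -3.]
0.3 -0.3 -0.1 -0.001 0 -0.001 30
1
```

Call:
{"op": "servo_tool", "data": {
  "steps": "0.5 0 0 0 0 0 30; 0 0 0 0 0 0 30; 0 0 0 0 0 0 30; 0 0 0 0 0 0 40; 0 0 0 0 0 0 44; 0 0 0 0 0 0 48; 0 0 0 0 0 0 55; 0 0 0 0 0 0 60"
}}

```text
t: 11.0
eef_pos: [499.4, 2.3, 48.6]
tcp_rot: [1.495, 1.57, -0.146]
ft_force: [0.3, -0.2, 0.2]
opening: 0.603
```

```bash
python3 snap.py wc5; python3 plan.py 499.1 2.5 90 -4 60 1; python3 -c "
from meas import *
p,c,s,d=load('wc5'); crop(p,215,200,200,140,4,'pics/wc5c.png')"
```

```text
[499.4   2.3  48.6] [499.4   2.3  48.6] qvel 0.003
t11.05 pos [499.4   2.3  48.6] yaw -4.0 tilt [ 0.06 -0.01] F [ 0.4  0.1 -0.6] M [-0.01 -0.09  0.03] op 58.4 j [ -7.  32. 116.  -0.  32.  -3.]
-41.4 -0.3 -0.2 -0.001 0 -0.001 60
1
```

View pics/wc5c.png

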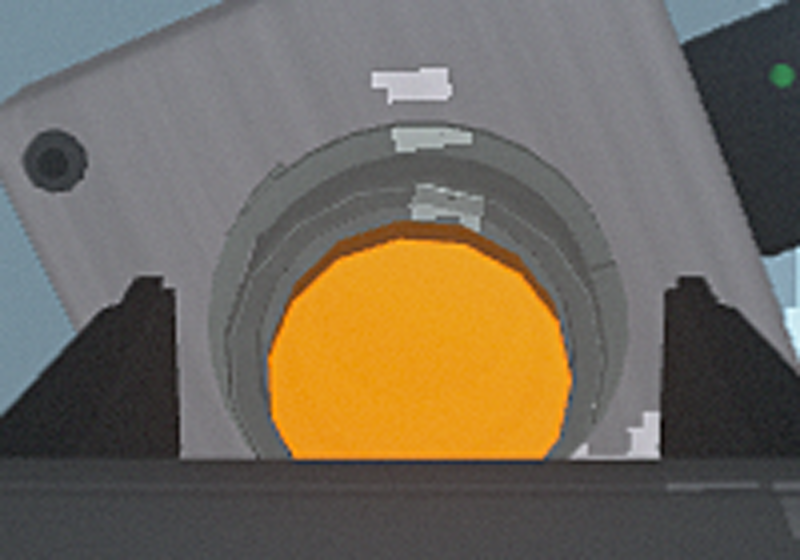

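Call:
{"op": "servo_tool", "data": {
  "steps": "-8 0 0 0 0 0 80; -20 0 0 0 0 0 90; -30 0 0 0 0 0 90; -30 0 0 0 0 0 90; -20 0 10 0 0 0 90; 0 0 20 0.04 0 0 90; 0 0 0 0 0 0 90; 0 0 0 0 0 0 90"
}}

```text
t: 11.85
eef_pos: [496.8, -27.9, 164.7]
tcp_rot: [1.411, 1.568, -0.27]
ft_force: [-0.5, -0.8, -0.5]
opening: 0.947
```

```bash
python3 snap.py wc6; python3 plan.py 498.6 -240.4 110 -40.8 90 6; python3 -c "
from meas import *
p,c,s,d=load('wc6'); crop(p,220,100,200,150,4,'pics/wc6c.png')"
```

```text
[496.8 -27.9 164.7] [496.8 -27.8 164.5] qvel 0.012
t11.90 pos [496.8 -27.8 164.5] yaw -6.3 tilt [ 0.11 -0.04] F [-0.3  0.3 -0.3] M [ 0.04 -0.13  0.04] op 89.5 j [-11.  22. 110.  -0.  48.  -4.]
9.1 4.2 35.2 0.1 -0 -0 90; 9.1 7.7 34.6 0.1 -0 -0 90; 9.1 11.1 33.6 0.1 -0 -0.001 90; 9.1 14.4 32.4 0.101 -0 -0 90; 9.1 17.6 30.8 0.1 -0 -0 90; 9.1 20.5 28.8 0.101 -0 -0.001 90
6
```

View pics/wc6c.png

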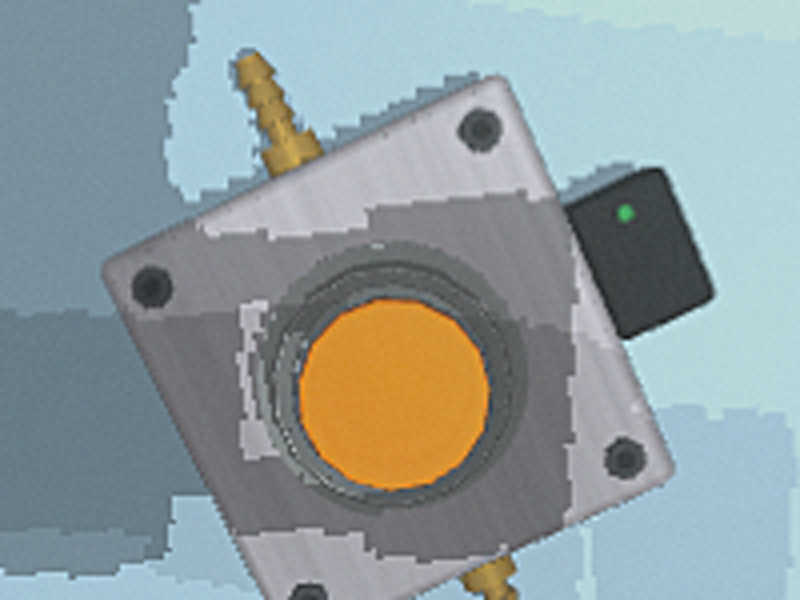

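Run:
```python
from meas import *
p,c,s,d=load("wc6"); m,W,c,s=blob("wc6",(8,150,60),(24,255,255),51,(270,160,360,235))
m=cv2.erode(m,np.ones((5,5)))
ys,xs=np.where(m); q=cv2.undistortPoints(np.stack([xs,ys],1).astype(float)[:,None],c["mtx"],c["distortion"])[:,0]
z=d[ys,xs]; X=(np.c_[q*z[:,None],z]-np.array(c["t"]))@np.array(c["R"])
A=np.c_[X[:,:2]-X[:,:2].mean(0),np.ones(len(X))]; k=np.linalg.lstsq(A,X[:,2],rcond=None)[0]; print("plane",k,"n",len(X),"slopes deg",np.degrees(k[:2]))
print("centre",W.mean(0)-[1.58,.66],np.ptp(W,axis=0))
```

```text
plane [4.06756182e-02 3.40946842e-01 5.05003209e+01] n 1409 slopes deg [ 2.33054125 19.53481507]
centre [499.17270306   2.00471213] [34.74255165 35.07941552]
```

Call:
{"op": "servo_tool", "data": {
  "steps": "0 4 35 0.1 0 0 95; 5 8 35 0.1 0 0 95; 10 11 34 0.1 0 0 95; 10 14 32 0.1 0 0 95; 10 18 31 0.1 0 0 95; 6 20 29 0.1 0 0 95; 0 0 0 0 0 0 95; 0 0 0 0 0 0 95"
}}

```text
t: 12.7
eef_pos: [497.4, -242.7, 118.9]
tcp_rot: [-1.684, 1.566, 2.305]
ft_force: [0.2, 0.3, 0.2]
opening: 0.996
```

```bash
python3 snap.py wr2; python3 plan.py 498.4 -240.4 110 -40.8 90 1
```

```text
[ 497.4 -242.7  118.9] [ 497.5 -242.5  119. ] qvel 0.02
t12.75 pos [ 497.5 -242.5  119. ] yaw -41.4 tilt [-0.16  0.17] F [ 0.5  0.6 -0.3] M [-0.02 -0.01 -0.02] op 95.0 j [-33.  29. 105.   0.  46.   9.]
9 -0.7 -2.1 -0.011 -0 0.004 90
1
```

View pics/wr2.png

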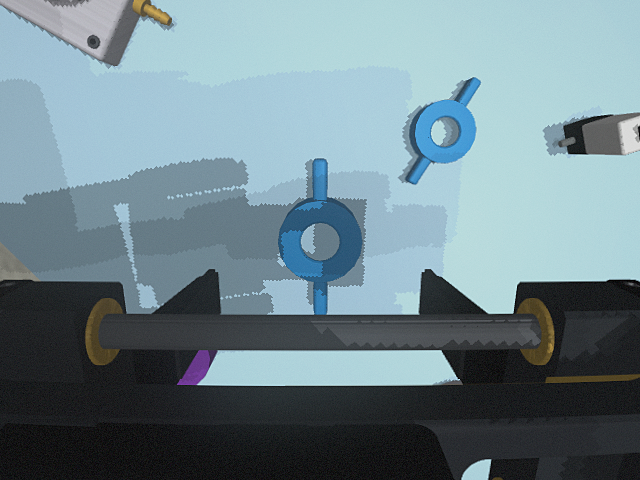

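Run:
```python
from meas import *
def fit(n,z,win):
    m,W,c,s=blob(n,(8,150,60),(24,255,255),z,win); p,c,s,d=load(n)
    m=cv2.erode(m,np.ones((9,9)))
    ys,xs=np.where(m); q=cv2.undistortPoints(np.stack([xs,ys],1).astype(float)[:,None],c["mtx"],c["distortion"])[:,0]
    zz=d[ys,xs]; X=(np.c_[q*zz[:,None],zz]-np.array(c["t"]))@np.array(c["R"]); 
    A=np.c_[X[:,:2]-X[:,:2].mean(0),np.ones(len(X))]
    ok=np.ones(len(X),bool)
    for _ in range(5):
        k=np.linalg.lstsq(A[ok],X[ok,2],rcond=None)[0]; r=X[:,2]-A@k; ok=np.abs(r)<2.5*np.median(np.abs(r[ok]))*1.48
    print(n,len(X),ok.sum(),k,r[ok].std(),"z pct",np.percentile(X[:,2],[0,2,25,50,75,98,100]).round(1))
fit("wamb2",24,(230,150,420,400)); fit("wamb",24,(290,180,360,245)); fit("wc6",51,(270,160,360,235)); fit("wc5",51,(230,240,400,315))
```

```text
wamb2 2211 2168 [-3.81605646e-03  2.63229432e-05  2.28891798e+01] 0.6074541993352076 z pct [ 20.7  21.6  22.5  22.9  23.3  24.3 230.4]
wamb 807 789 [-4.30560350e-03  5.38091137e-03  2.28855059e+01] 0.6723559183916031 z pct [ 20.7  21.4  22.4  22.9  23.4  24.4 338.4]
wc6 1081 1071 [-1.12859759e-03  1.02798280e-03  4.99070408e+01] 0.6862868510897394 z pct [ 47.8  48.5  49.4  49.9  50.4  51.4 333.6]
wc5 2760 2706 [-1.86069860e-03  1.08696509e-03  4.99570007e+01] 0.564068580671453 z pct [ 47.9  48.7  49.6  50.   50.4  51.2 217.6]
```

With outliers rejected, the glass top is flat (slope under 0.2°). It is 27.0 mm above its height on the tray rest, which puts it at 51.0 mm: seated. Next, the ring.

Run:
```python
from meas import *
m,W,c,s=blob("wr2",(98,100,40),(115,255,255),26,(262,190,378,290))
ys,xs=np.where(m); ro=m[239]; print("row239",np.where(ro)[0][[0,-1]])
p,c,s,d=load("wr2"); crop(p,250,150,140,170,4,"pics/wr2c.png")
for n in [0]:
    h=onplane(c,(320,242),26); print(h[:2]-[1.58,.66])
```

```text
row239 [278 361]
[ 498.60784343 -241.37740128]
```

View pics/wr2c.png

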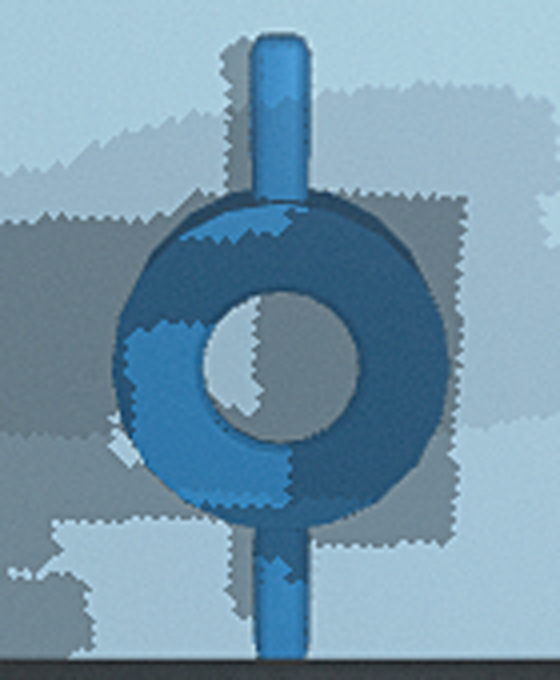

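Call:
{"op": "servo_tool", "data": {
  "steps": "0 0 -2 0 0 0.004 95; 0 0 0 0 0 0 95; 30 0 0 0 0 0 95; 30 0 0 0 0 0 95; 20 0 0 0 0 0 95; 0 0 0 0 0 0 95; 0 0 0 0 0 0 95; 0 0 0 0 0 0 95"
}}

```text
t: 13.55
eef_pos: [502.0, -234.6, 40.8]
tcp_rot: [1.851, 1.565, -0.429]
ft_force: [0.3, 0.3, 0.6]
opening: 0.997
```

```bash
python3 snap.py wr3; python3 plan.py 498.6 -241 6 -41.4 95 1
```

```text
[ 502.  -234.6   40.8] [ 502.1 -234.8   41. ] qvel 0.015
t13.60 pos [ 502.1 -234.8   41. ] yaw -40.7 tilt [ 0.33 -0.15] F [-0.4  0.7  0.1] M [-0.06 -0.07 -0.06] op 94.8 j [-32.  36. 108.   0.  35.   9.]
35 1.2 7.1 0.013 -0.002 -0.006 95
1
```

View pics/wr3.png

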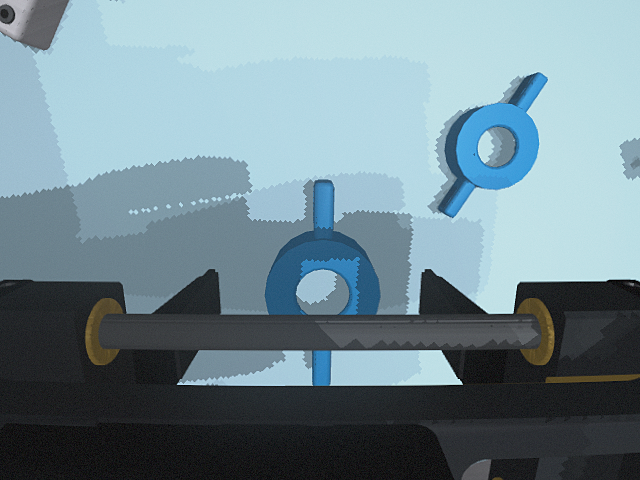

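Call:
{"op": "servo_tool", "data": {
  "steps": "0 1.2 7 0.013 0 -0.006 95; 0 0 0 0 0 0 95; 15 0 0 0 0 0 95; 0 0 0 0 0 0 95; 10 0 0 0 0 0 95; 0 0 0 0 0 0 95; 0 0 0 0 0 0 95; 0 0 0 0 0 0 95"
}}

```text
t: 14.4
eef_pos: [499.6, -243.0, 19.3]
tcp_rot: [2.009, 1.564, -0.286]
ft_force: [0.1, -0.0, -0.3]
opening: 1.0
```

```bash
python3 snap.py wr4; python3 plan.py 498.6 -241 6 -41.4 95 1
```

```text
[ 499.6 -243.    19.3] [ 499.7 -243.    19.4] qvel 0.003
t14.45 pos [ 499.7 -243.    19.4] yaw -41.5 tilt [ 0.36 -0.11] F [-0.6 -0.1 -0.2] M [ 0.02 -0.06 -0.06] op 95.3 j [-33.  38. 109.   0.  33.   9.]
13.4 -2.2 -0.7 -0.002 -0.003 -0.006 95
1
```

View pics/wr4.png

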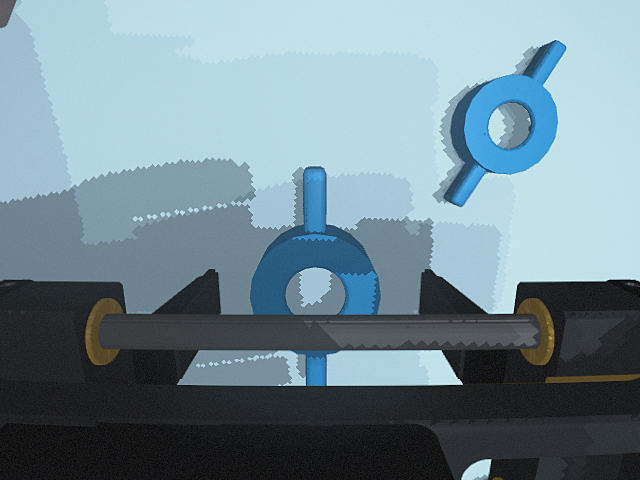

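The ring hole centre is at about (315.5,297), about 2 mm off in tool y, which agrees with the computed correction.

Call:
{"op": "servo_tool", "data": {
  "steps": "0 -2.2 -0.7 0 0 -0.006 95; 0 0 0 0 0 0 95; 7 0 0 0 0 0 95; 0 0 0 0 0 0 95; 6 0 0 0 0 0 95; 0 0 0 0 0 0 90; 0 0 0 0 0 0 80; 0 0 0 0 0 0 75"
}}

```text
t: 15.25
eef_pos: [498.5, -240.8, 5.4]
tcp_rot: [-2.967, 1.568, 1.021]
ft_force: [0.2, 0.6, -0.1]
opening: 0.839
```

```bash
python3 plan.py 498.6 -241 6 -41.4 95 1
```

```text
t15.25 pos [ 498.5 -240.8    5.4] yaw -41.5 tilt [0.08 0.14] F [ 0.2  0.6 -0.1] M [-0.06 -0.06 -0.03] op 79.7 j [-33.  39. 109.   0.  31.   9.]
-0.6 0.2 0.1 -0.002 -0.003 0 95
1
```

Call:
{"op": "servo_tool", "data": {
  "steps": "0 0 0 0 0 0 68; 0 0 0 0 0 0 60; 0 0 0 0 0 0 50; 0 0 0 0 0 0 50; 0 0 0 0 0 0 50; 0 0 0 0 0 0 50; -10 0 0 0 0 0 50; -20 0 0 0 0 0 50"
}}

```text
t: 16.05
eef_pos: [497.5, -240.3, 35.0]
tcp_rot: [-2.039, 1.566, 1.949]
ft_force: [-0.3, -0.5, -0.5]
opening: 0.619
```

```bash
python3 snap.py wr5; python3 plan.py 499.1 2.4 95 10.7 50 8
```

```text
[ 497.5 -240.3   35. ] [ 498.8 -241.    38.4] qvel 0.45
t16.10 pos [ 498.8 -241.    38.4] yaw -41.5 tilt [0.11 0.12] F [ 1.5 -0.6  3.6] M [-0.05 -0.17 -0.  ] op 59.0 j [-33.  36. 108.   0.  35.   9.]
-7 -20.1 -22.8 -0.114 -0 -0 50; -7 -17.4 -25 -0.114 -0 -0 50; -7 -14.5 -26.8 -0.114 -0 -0 50; -7 -11.3 -28.3 -0.114 -0 -0 50; -7 -8 -29.4 -0.114 -0.001 -0 50; -7.1 -4.6 -30.1 -0.114 -0 -0.001 50; -7.1 -1.2 -30.4 -0.114 -0.001 -0 50; -7.1 2.2 -30.3 -0.113 -0 -0.001 50
8
```

View pics/wr5.png

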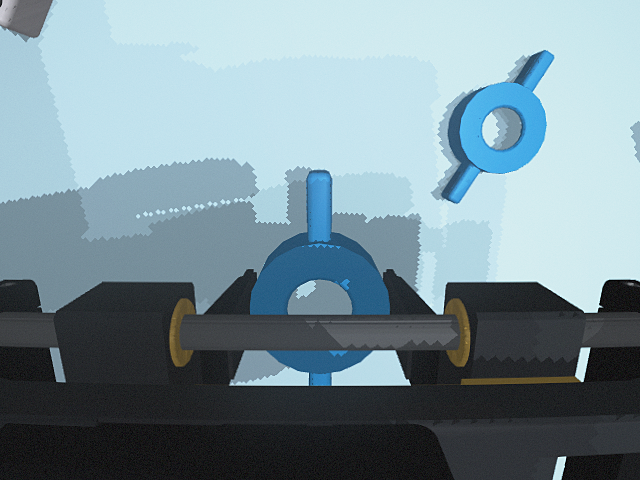

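The ring is held centred: its hole spans x 288–353, and it has lifted clear. Carrying it to the neck.

Call:
{"op": "servo_tool", "data": {
  "steps": "-12 -20 -23 -0.114 0 0 50; -12 -17 -25 -0.114 0 0 50; -12 -14 -27 -0.114 0 0 50; -12 -11 -28 -0.114 0 0 50; -5 -8 -29 -0.114 0 0 50; 0 -5 -30 -0.114 0 0 50; 0 -1 -29 -0.114 0 0 50; 0 0 0 0 0 0 50"
}}

```text
t: 16.9
eef_pos: [499.1, -24.3, 98.4]
tcp_rot: [1.38, 1.56, -0.087]
ft_force: [-1.2, 0.0, -0.7]
opening: 0.623
```

```bash
python3 plan.py 499.1 2.4 95 10.7 50 1
```

```text
t16.90 pos [499.1 -24.3  98.4] yaw 5.9 tilt [ 0.64 -0.06] F [-1.2  0.  -0.7] M [-0.01 -0.12  0.04] op 59.2 j [-10.  27. 114.   0.  38. -16.]
3.4 2.7 -26.6 -0.083 0.003 -0.011 50
1
```

Call:
{"op": "servo_tool", "data": {
  "steps": "0 3 -27 -0.083 0 -0.011 50; 0 0 0 0 0 0 50; 0 0 0 0 0 0 50; 0 0 0 0 0 0 50; 15 0 0 0 0 0 50; 0 0 0 0 0 0 50; 0 0 0 0 0 0 50; 0 0 0 0 0 0 50"
}}

```text
t: 17.7
eef_pos: [500.5, -0.6, 85.1]
tcp_rot: [0.631, 1.566, -0.762]
ft_force: [-0.5, -0.3, -1.0]
opening: 0.619
```

```bash
python3 snap.py wn1; python3 plan.py 499.1 2.3 70 10.7 50 1
```

```text
[500.5  -0.6  85.1] [500.6  -0.6  85.2] qvel 0.009
t17.75 pos [500.6  -0.6  85.2] yaw 10.2 tilt [ 0.23 -0.2 ] F [-0.9  0.6  0.3] M [-0.04 -0.07 -0.04] op 58.9 j [ -8.  29. 114.  -0.  37. -17.]
15.2 -1 -3.2 -0.009 0.004 -0.003 50
1
```

View pics/wn1.png

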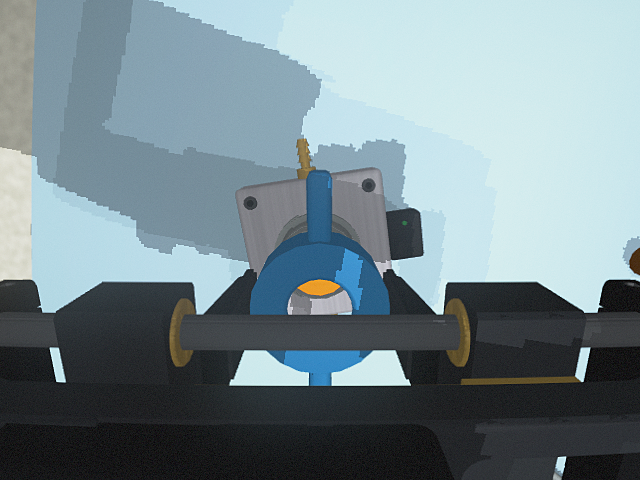

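```bash
python3 plan.py 498.7 2.7 62 10.7 50 1
```

```text
t17.75 pos [500.6  -0.6  85.2] yaw 10.2 tilt [ 0.23 -0.2 ] F [-0.9  0.6  0.3] M [-0.04 -0.07 -0.04] op 58.9 j [ -8.  29. 114.  -0.  37. -17.]
23.2 -1.4 -3.7 -0.009 0.004 -0.003 50
1
```

Call:
{"op": "servo_tool", "data": {
  "steps": "0 -1.4 -3.7 -0.009 0.004 -0.003 50; 0 0 0 0 0 0 50; 11 0 0 0 0 0 50; 0 0 0 0 0 0 50; 11 0 0 0 0 0 50; 0 0 0 0 0 0 50; 0 0 0 0 0 0 50; 0 0 0 0 0 0 50"
}}

```text
t: 18.55
eef_pos: [498.5, 3.1, 61.5]
tcp_rot: [2.327, 1.571, 0.944]
ft_force: [-0.4, 0.1, -0.1]
opening: 0.621
```

```bash
python3 snap.py wn2; python3 plan.py 498.7 2.7 52 10.7 50 1;  python3 -c "
from meas import *
p,c,s,d=load('wn2'); crop(p,220,140,200,150,4,'pics/wn2c.png')
A=[onplane(c,(u,v),24)[:2]-[1.58,.66] for u,v in [(237,201)]]"
```

```text
[498.5   3.1  61.5] [498.5   3.1  61.5] qvel 0.003
t18.60 pos [498.5   3.1  61.5] yaw 10.7 tilt [0.02 0.01] F [-0.3 -0.2 -1.5] M [-0.02 -0.11 -0.01] op 58.7 j [ -7.  31. 115.   0.  34. -18.]
9.5 0.1 0.4 0.001 -0 -0 50
1
```

View pics/wn2c.png

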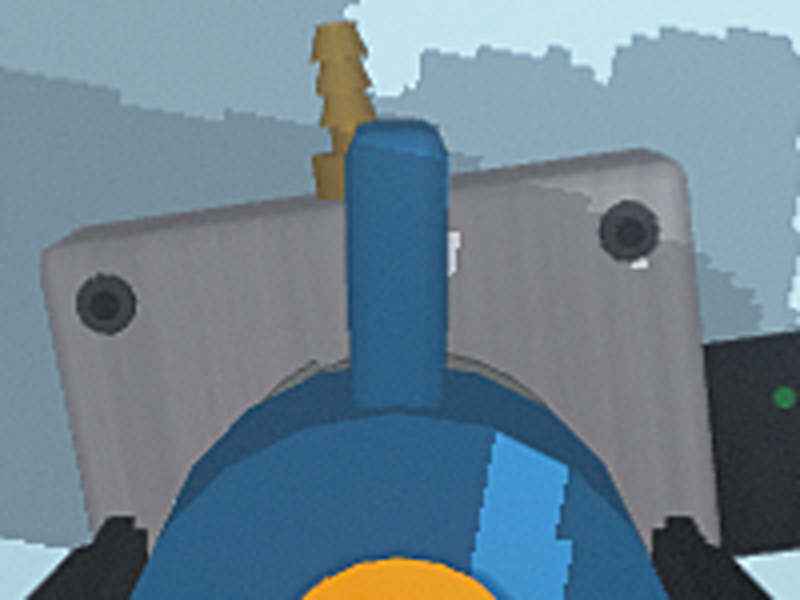

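Call:
{"op": "servo_tool", "data": {
  "steps": "4 0 0.4 0 0 0 50; 0 0 0 0 0 0 50; 3 0 0 0 0 0 50; 0 0 0 0 0 0 50; 2.5 0 0 0 0 0 50; 0 0 0 0 0 0 50; 0 0 0 0 0 0 50; 0 0 0 0 0 0 50"
}}

```text
t: 19.4
eef_pos: [498.9, 2.6, 51.6]
tcp_rot: [1.389, 1.57, 0.006]
ft_force: [0.4, -0.3, 0.1]
opening: 0.619
```

```bash
python3 plan.py 498.7 2.7 45 10.7 50 1
```

```text
t19.40 pos [498.9   2.6  51.6] yaw 10.7 tilt [0.07 0.  ] F [ 0.4 -0.3  0.1] M [-0.03 -0.11 -0.06] op 58.8 j [ -7.  32. 116.   0.  32. -18.]
6.6 -0.2 -0.1 0.001 0 -0.001 50
1
```

Call:
{"op": "servo_tool", "data": {
  "steps": "2 0 0 0 0 0 50; 0 0 0 0 0 0 50; 2 0 0 0 0 0 50; 0 0 0 0 0 0 50; 1.5 0 0 0 0 0 50; 0 0 0 0 0 0 50; 0 0 0 0 0 0 50; 0 0 0 0 0 0 50"
}}

```text
t: 20.2
eef_pos: [498.9, 2.6, 45.7]
tcp_rot: [1.375, 1.569, -0.009]
ft_force: [0.1, -0.3, -1.2]
opening: 0.624
```

```bash
python3 plan.py 498.7 2.7 42 10.7 50 1
```

```text
t20.20 pos [498.9   2.6  45.7] yaw 10.7 tilt [ 0.08 -0.  ] F [ 0.1 -0.3 -1.2] M [-0.01 -0.13 -0.01] op 59.2 j [ -7.  33. 116.   0.  31. -18.]
3.7 -0.2 -0.1 0.001 0 -0.001 50
1
```

Call:
{"op": "servo_tool", "data": {
  "steps": "1 0 0 0 0 0 50; 0 0 0 0 0 0 50; 1 0 0 0 0 0 50; 0 0 0 0 0 0 50; 1 0 0 0 0 0 50; 0 0 0 0 0 0 50; 0 0 0 0 0 0 50; 0 0 0 0 0 0 50"
}}

```text
t: 21.0
eef_pos: [498.9, 2.7, 42.5]
tcp_rot: [1.483, 1.569, 0.1]
ft_force: [-0.1, 0.2, -0.4]
opening: 0.622
```

```bash
python3 plan.py 498.7 2.7 42 10.7 50 1
```

```text
t21.00 pos [498.9   2.7  42.5] yaw 10.7 tilt [0.07 0.01] F [-0.1  0.2 -0.4] M [ 0.07 -0.12 -0.03] op 59.1 j [ -7.  33. 116.   0.  31. -18.]
0.5 -0.2 -0 0.001 0 -0.001 50
1
```

Call:
{"op": "servo_tool", "data": {
  "steps": "1 0 0 0 0 0 50; 0 0 0 0 0 0 50; 1 0 0 0 0 0 50; 0 0 0 0 0 0 50; 0.8 0 0 0 0 0 50; 0 0 0 0 0 0 50; 0 0 0 0 0 0 50; 0 0 0 0 0 0 50"
}}

```text
t: 21.8
eef_pos: [498.9, 2.8, 39.5]
tcp_rot: [1.522, 1.569, 0.138]
ft_force: [0.2, 0.4, -0.7]
opening: 0.622
```

```bash
python3 plan.py 498.7 2.7 42 10.7 50 1
```

```text
t21.80 pos [498.9   2.8  39.5] yaw 10.7 tilt [0.08 0.01] F [ 0.2  0.4 -0.7] M [ 0.18 -0.07 -0.03] op 59.1 j [ -7.  33. 116.   0.  30. -18.]
-2.5 -0.2 0.1 0 0 -0.001 50
1
```

No contact force yet and the ring has sunk to an underside height of about 34 mm, which fits the good thread phase (about 75° to go). I'll turn clockwise in steps, descending with the thread.

Call:
{"op": "servo_tool", "data": {
  "steps": "0.4 0 0 0.1 0 0 50; 0.4 0 0 0.1 0 0 50; 0.4 0 0 0.1 0 0 50; 0.4 0 0 0.1 0 0 50; 0 0 0 0 0 0 50; 0 0 0 0 0 0 50; 0 0 0 0 0 0 50; 0 0 0 0 0 0 50"
}}

```text
t: 22.6
eef_pos: [499.1, 2.8, 37.9]
tcp_rot: [1.887, 1.569, 0.096]
ft_force: [0.7, 0.9, -1.0]
opening: 0.621
```

```bash
python3 plan.py 498.7 2.7 37.9 -10 50 1
```

```text
t22.60 pos [499.1   2.8  37.9] yaw -12.6 tilt [0.1  0.01] F [ 0.7  0.9 -1. ] M [ 0.11 -0.13  0.02] op 59.0 j [ -7.  33. 116.   0.  30.   5.]
0 -0.3 0.2 -0.046 -0.001 -0.002 50
1
```

Call:
{"op": "servo_tool", "data": {
  "steps": "0.4 0 0 0.1 0 0 50; 0.4 0 0 0.1 0 0 50; 0.4 0 0 0.1 0 0 50; 0.4 0 0 0.1 0 0 50; 0.4 0 0 0.1 0 0 50; 0 0 0 0 0 0 50; 0 0 0 0 0 0 50; 0 0 0 0 0 0 50"
}}

```text
t: 23.4
eef_pos: [498.8, 3.0, 35.4]
tcp_rot: [2.64, 1.57, 0.343]
ft_force: [0.5, -0.3, -1.5]
opening: 0.622
```

```bash
python3 snap.py wn4; python3 plan.py 499 2.7 35.8 -62.3 50 1;  python3 -c "
from meas import *
p,c,s,d=load('wn4'); crop(p,200,120,240,200,3,'pics/wn4c.png')"
```

```text
[498.8   3.   35.4] [498.8   3.   35.3] qvel 0.027
t23.45 pos [498.8   3.   35.3] yaw -41.6 tilt [0.05 0.02] F [ 0.5  0.3 -1.4] M [ 0.04 -0.15  0.01] op 59.1 j [ -7.  34. 116.   0.  30.  34.]
-0.2 0.1 0 0.121 -0 -0 50; -0.1 0.2 0 0.12 -0 -0 50; -0.2 0.1 0 0.121 -0.001 -0 50
3
```

View pics/wn4c.png

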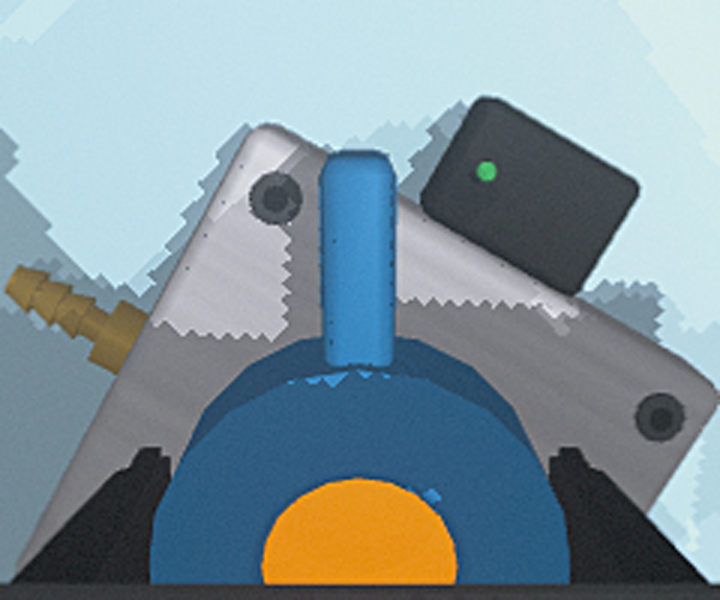

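The wing is still aligned with the gripper (vertical at about (320,205)), so the ring turns with it. About 20° remain, so I'll slow down and watch the moment.

Call:
{"op": "servo_tool", "data": {
  "steps": "0.3 0 0 0.08 0 0 50; 0.3 0 0 0.08 0 0 50; 0.3 0 0 0.07 0 0 50; 0 0 0 0 0 0 50; 0 0 0 0 0 0 50; 0.1 0 0 0.04 0 0 50; 0 0 0 0 0 0 50; 0 0 0 0 0 0 50"
}}

```text
t: 24.25
eef_pos: [498.9, 3.0, 34.4]
tcp_rot: [2.847, 1.57, 0.288]
ft_force: [0.5, -0.9, -1.9]
opening: 0.622
```

```bash
python3 plan.py 499 2.7 35.8 -62.3 50 1
```

```text
t24.25 pos [498.9   3.   34.4] yaw -56.6 tilt [0.06 0.02] F [ 0.5 -0.9 -1.9] M [-0.03 -0.11 -0.05] op 59.1 j [ -7.  34. 116.   0.  30.  49.]
-1.4 0.3 0.1 0.099 -0.001 -0 50
1
```

Call:
{"op": "servo_tool", "data": {
  "steps": "0.1 0 0 0.03 0 0 50; 0 0 0 0 0 0 50; 0.1 0 0 0.03 0 0 50; 0 0 0 0 0 0 50; 0.1 0 0 0.03 0 0 50; 0 0 0 0 0 0 50; 0 0 0 0 0 0 50; 0 0 0 0 0 0 50"
}}

```text
t: 25.05
eef_pos: [498.9, 3.0, 34.1]
tcp_rot: [2.907, 1.569, 0.262]
ft_force: [1.7, 0.2, -2.7]
opening: 0.619
```

```bash
python3 snap.py wn5; python3 plan.py 499 2.7 35.8 -62.3 50 1
```

```text
[498.9   3.   34.1] [498.9   3.   34.1] qvel 0.012
t25.10 pos [498.9   3.   34.1] yaw -61.5 tilt [0.07 0.02] F [ 1.   0.2 -2.1] M [ 0.04 -0.17 -0.03] op 58.8 j [ -7.  34. 116.   0.  30.  54.]
-1.7 0.3 0.1 0.013 -0.001 -0 50
1
```

Call:
{"op": "servo_tool", "data": {
  "steps": "0 0 0 0.02 0 0 50; 0 0 0 0 0 0 50; 0 0 0 0.02 0 0 50; 0 0 0 0 0 0 50; 0 0 0 0.02 0 0 50; 0 0 0 0 0 0 50; 0 0 0 0.03 0 0 50; 0 0 0 0.03 0 0 50"
}}

```text
t: 25.9
eef_pos: [499.1, 3.2, 34.0]
tcp_rot: [2.857, 1.569, 0.087]
ft_force: [0.6, 1.1, -2.4]
opening: 0.619
```

```bash
python3 plan.py 499 2.7 35.8 -62.3 50 1
```

```text
t25.90 pos [499.1   3.2  34. ] yaw -68.7 tilt [0.09 0.01] F [ 0.6  1.1 -2.4] M [ 0.24 -0.24  0.35] op 58.8 j [ -7.  34. 116.   0.  30.  61.]
-1.8 0.4 0.3 -0.112 -0.001 -0.001 50
1
```

```bash
python3 snap.py wn6; python3 plan.py 499 2.7 35.8 -62.3 50 1;  python3 -c "
from meas import *
p,c,s,d=load('wn6'); crop(p,200,120,240,200,3,'pics/wn6c.png')
p,c,s,d=load('wn5'); crop(p,200,120,240,200,3,'pics/wn5c.png')"
```

```text
[499.1   3.2  34. ] [499.1   3.2  34. ] qvel 0.299
t25.95 pos [499.1   3.2  34. ] yaw -68.8 tilt [0.09 0.01] F [ 1.6  1.1 -4.2] M [ 0.24 -0.25  0.14] op 58.8 j [ -7.  34. 116.   0.  30.  62.]
-1.8 0.4 0.3 -0.114 -0.002 -0.001 50
1
```

View pics/wn6c.png

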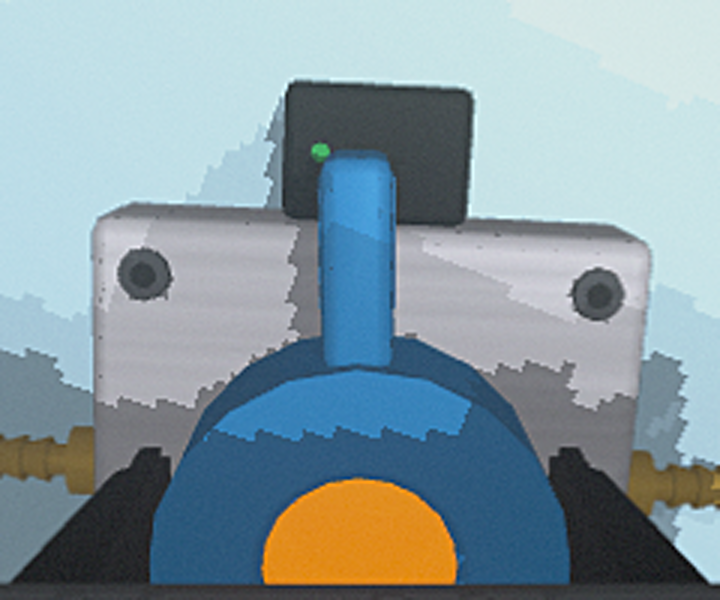

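View pics/wn5c.png

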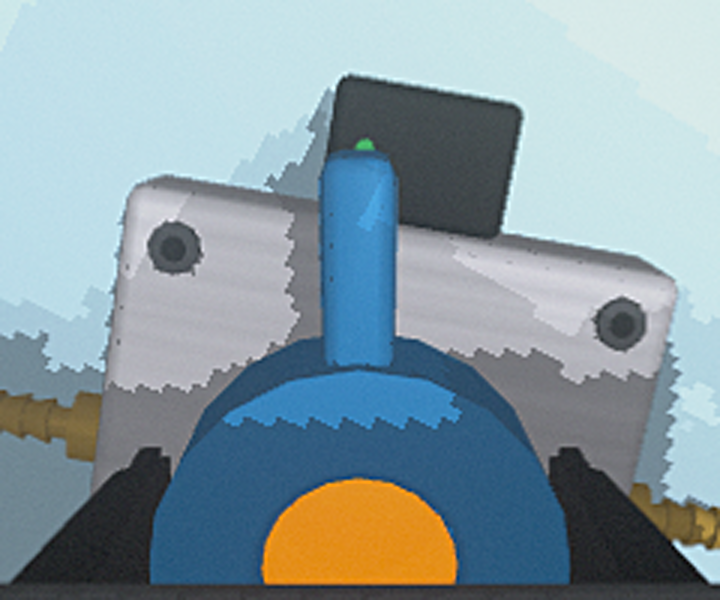

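The ring stayed with the gripper and a resisting moment of 0.35 N m appeared, equal to about 8 N on a wing. The ring is about 2.6° above the cell yaw. I'll release it and look at how it sits.

Call:
{"op": "servo_tool", "data": {
  "steps": "0 0 0 0 0 0 50; 0 0 0 0 0 0 65; 0 0 0 0 0 0 75; 0 0 0 0 0 0 80; 0 0 0 0 0 0 85; 0 0 0 0 0 0 85; 0 0 0 0 0 0 85; 0 0 0 0 0 0 85"
}}

```text
t: 26.75
eef_pos: [498.9, 3.0, 34.4]
tcp_rot: [2.878, 1.569, 0.109]
ft_force: [-0.2, 0.2, -0.9]
opening: 0.895
```

```bash
python3 snap.py wn7; python3 plan.py 499 2.7 85 -68.7 90 3;  python3 -c "
from meas import *
p,c,s,d=load('wn7'); crop(p,200,120,240,200,3,'pics/wn7c.png')"
```

```text
[498.9   3.   34.4] [498.9   3.   34.4] qvel 0.003
t26.80 pos [498.9   3.   34.4] yaw -68.7 tilt [0.08 0.01] F [ 0.6  0.  -0.3] M [ 0.04  0.02 -0.  ] op 85.2 j [ -7.  34. 116.   0.  30.  61.]
-16.9 0.1 -0 -0 -0 -0 90; -16.8 0.1 -0 -0 -0.001 -0 90; -16.9 0.2 -0 -0 -0 -0 90
3
```

View pics/wn7c.png

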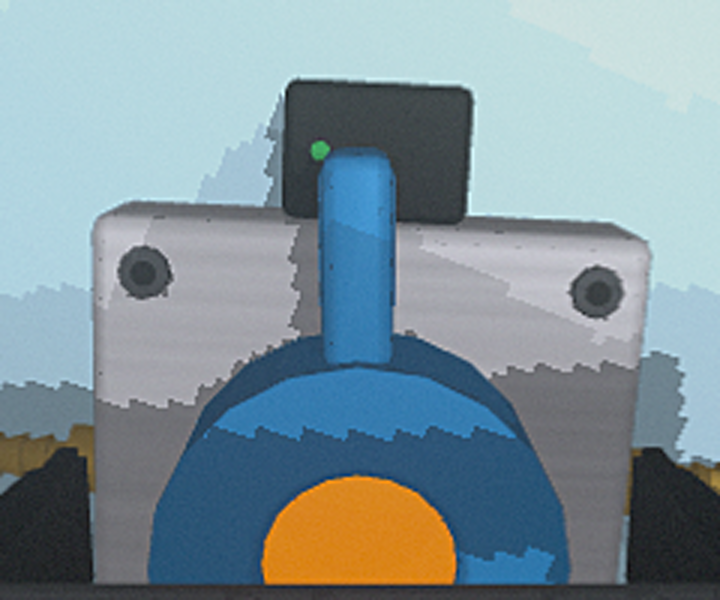

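Released without springing back. I'll lift off to check the ring's height and yaw.

Call:
{"op": "servo_tool", "data": {
  "steps": "-10 0 0 0 0 0 90; -30 0 0 0 0 0 90; -30 0 0 0 0 0 90; -20 0 0 0 0 0 90; 0 0 0 0 0 0 90; 0 0 0 0 0 0 60; 0 0 0 0 0 0 30; 0 0 0 0 0 0 0"
}}

```text
t: 27.6
eef_pos: [497.7, 3.1, 128.9]
tcp_rot: [-1.012, 1.57, 2.501]
ft_force: [0.5, 0.1, -0.2]
opening: 0.751
```

```bash
python3 snap.py wn8
python3 - <<'E'
from meas import *
from cell import read_camera
def fitm(m,c,d):
    ys,xs=np.where(m); q=cv2.undistortPoints(np.stack([xs,ys],1).astype(float)[:,None],c["mtx"],c["distortion"])[:,0]
    zz=d[ys,xs]; X=(np.c_[q*zz[:,None],zz]-np.array(c["t"]))@np.array(c["R"])
    A=np.c_[X[:,:2]-X[:,:2].mean(0),np.ones(len(X))]; ok=(X[:,2]>-5)&(X[:,2]<80)
    for _ in range(5):
        k=np.linalg.lstsq(A[ok],X[ok,2],rcond=None)[0]; r=X[:,2]-A@k; ok=np.abs(r)<2.5*np.median(np.abs(r[ok]))*1.48
    return k,len(X),r[ok].std(),X[ok].mean(0)
p,c,s,d=load("wn8")
hsv=cv2.cvtColor(p,cv2.COLOR_BGR2HSV)
X0=np.array([499.1+1.58,2.3+.66,54.5]); 
# annulus mask of flange top between r=16..28 projected
mask=np.zeros(p.shape[:2],np.uint8)
def circ(r,z): a=np.linspace(0,2*np.pi,90); return proj(c,np.c_[X0[0]+r*np.cos(a),X0[1]+r*np.sin(a),0*a+z]).astype(np.int32)
cv2.fillPoly(mask,[circ(27,54.5)],255); cv2.fillPoly(mask,[circ(16,54.5)],0); mask[300:]=0
print("ring top",fitm(mask,c,d))
m2=np.zeros_like(mask); cv2.fillPoly(m2,[circ(11,51)],255); m2[300:]=0; print("glass",fitm(m2,c,d))
bm=np.zeros_like(mask); bm[180:240,480:560]=255; print("bench",fitm(bm,c,d))
E
```

```text
[497.7   3.1 128.9] [497.7   3.1 128.8] qvel 0.009
ring top (array([-8.60250666e-04,  1.15559908e-04,  5.33511488e+01]), 3367, np.float64(0.6170056732224561), array([501.20168658,   3.50277201,  53.35128094]))
glass (array([5.25673681e-03, 4.40799878e-03, 4.98937694e+01]), 880, np.float64(0.6236188712584497), array([500.73448093,   3.31247961,  49.89184096]))
bench (array([-2.71813205e-04,  1.30353965e-03, -4.22844281e-01]), 4800, np.float64(0.6709434790366591), array([ 5.75353736e+02, -1.38087212e+02, -4.23523858e-01]))
```

View pics/wn8.png

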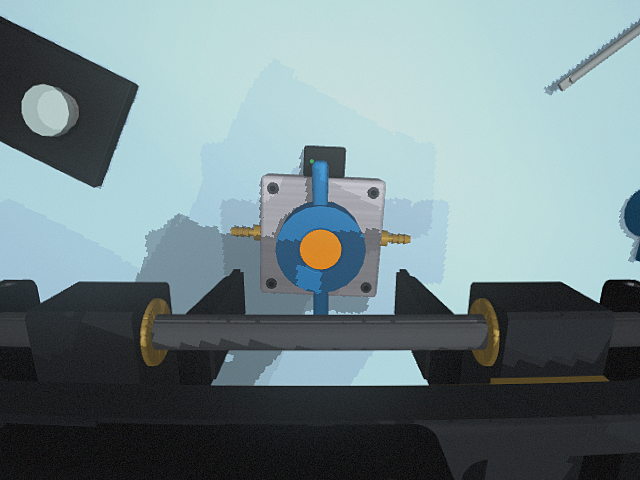

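The ring top is 3.46 mm above the glass (3.5 expected) and level, so the flange is on the glass. I'll confirm it with a gentle wing push using closed fingers, within the stated 5–15 N.

```bash
python3 plan.py 467.1 -42.1 100 -68.7 0 2
```

```text
t27.65 pos [497.7   3.1 128.8] yaw -68.7 tilt [-0.05  0.03] F [ 0.1 -0.4  0.1] M [0.03 0.   0.03] op 67.4 j [ -7.  25. 112.   0.  43.  61.]
14.4 15.5 22.5 -0 0 0 0; 14.4 15.5 22.4 -0 0.001 0.001 0
2
```

Call:
{"op": "servo_tool", "data": {
  "steps": "0 16 22 0 0 0 0; 0 16 22 0 0 0 0; 0 0 0 0 0 0 0; 0 0 0 0 0 0 0; 25 0 0 0 0 0 0; 0 0 0 0 0 0 0; 0 0 0 0 0 0 0; 0 0 0 0 0 0 0"
}}

```text
t: 28.45
eef_pos: [468.2, -42.1, 101.1]
tcp_rot: [-0.694, 1.565, 2.821]
ft_force: [0.6, 1.0, 0.6]
opening: 0.044
```

```bash
python3 plan.py 467.1 -42.1 40 -68.7 0 2
```

```text
t28.45 pos [468.2 -42.1 101.1] yaw -68.6 tilt [-0.31  0.1 ] F [0.6 1.  0.6] M [ 0.    0.03 -0.06] op 4.1 j [-13.  26. 117.   0.  38.  55.]
30.5 -0.1 0.4 0.001 0.002 0.002 0; 30.6 -0.1 0.4 0.001 0.002 0.002 0
2
```

Call:
{"op": "servo_tool", "data": {
  "steps": "20 0 0 0 0.004 0.004 0; 0 0 0 0 0 0 0; 20 0 0 0 0 0 0; 0 0 0 0 0 0 0; 18 0 0 0 0 0 0; 0 0 0 0 0 0 0; 0 0 0 0 0 0 0; 0 0 0 0 0 0 0"
}}

```text
t: 29.25
eef_pos: [472.5, -41.8, 50.3]
tcp_rot: [2.495, 1.562, -0.271]
ft_force: [-0.5, -0.4, 0.9]
opening: 0.003
```

```bash
python3 snap.py wp1; python3 plan.py 467.1 -42.1 40 -68.7 0 1
```

```text
[472.5 -41.8  50.3] [472.7 -41.8  50.4] qvel 0.02
t29.30 pos [472.7 -41.8  50.4] yaw -68.5 tilt [ 0.5  -0.14] F [ 0.5 -0.1  0.4] M [ 0.04 -0.01  0.01] op 0.4 j [-13.  31. 119.  -0.  29.  56.]
10.3 -1.8 5.4 0.004 -0.007 -0.005 0
1
```

View pics/wp1.png

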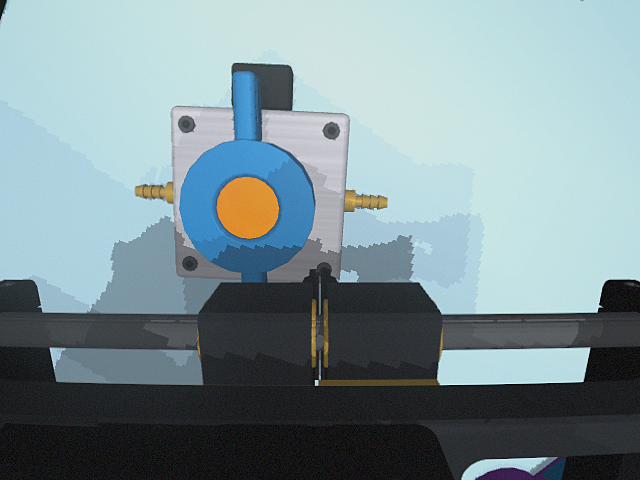

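Call:
{"op": "servo_tool", "data": {
  "steps": "0 -2 5.5 0 -0.007 -0.005 0; 0 0 0 0 0 0 0; 10 0 0 0 0 0 0; 0 0 0 0 0 0 0; 0 -5 0 0 0 0 0; 0 0 0 0 0 0 0; 0 0 0 0 0 0 0; 0 0 0 0 0 0 0"
}}

```text
t: 30.1
eef_pos: [464.5, -36.9, 40.6]
tcp_rot: [2.226, 1.57, -0.54]
ft_force: [0.2, -0.2, 0.4]
opening: 0.005
```

```bash
cat > rel.py <<'E'
from plan import *
s,R=show(); d=R.T@(s['eef_pos']-np.array([499.1,2.4,s['eef_pos'][2]])); print("rel axis tool y,z",d[1:].round(1),"F tool",(R.T@s['ft_force']).round(1))
E
python3 rel.py
```

```text
t30.10 pos [464.5 -36.9  40.6] yaw -68.5 tilt [ 0.04 -0.02] F [ 0.2 -0.2  0.4] M [-0.08 -0.    0.04] op 0.5 j [-13.  32. 121.  -0.  28.  56.]
rel axis tool y,z [23.9 46.6] F tool [-0.4  0.2 -0.2]
```

Call:
{"op": "servo_tool", "data": {
  "steps": "0 -3 0 0 0 0 0; 0 0 0 0 0 0 0; 0 -2 0 0 0 0 0; 0 0 0 0 0 0 0; 0 -1 0 0 0 0 0; 0 0 0 0 0 0 0; 0 -1 0 0 0 0 0; 0 0 0 0 0 0 0"
}}

```text
t: 30.9
eef_pos: [461.9, -29.8, 40.9]
tcp_rot: [2.361, 1.57, -0.405]
ft_force: [-0.7, -0.4, 0.6]
opening: 0.002
```

```bash
python3 rel.py
```

```text
t30.90 pos [461.9 -29.8  40.9] yaw -68.5 tilt [ 0.07 -0.03] F [-0.7 -0.4  0.6] M [-0.01  0.04 -0.01] op 0.2 j [-12.  31. 121.  -0.  27.  57.]
rel axis tool y,z [16.3 46.4] F tool [-0.6  0.1  0.8]
```

Call:
{"op": "servo_tool", "data": {
  "steps": "0 -0.5 0 0 0 0 0; 0 0 0 0 0 0 0; 0 -0.5 0 0 0 0 0; 0 0 0 0 0 0 0; 0 -0.5 0 0 0 0 0; 0 0 0 0 0 0 0; 0 -0.5 0 0 0 0 0; 0 -0.5 0 0 0 0 0"
}}

```text
t: 31.7
eef_pos: [460.9, -27.4, 40.8]
tcp_rot: [2.365, 1.57, -0.402]
ft_force: [0.4, -0.7, -0.2]
opening: 0.002
```

```bash
python3 snap.py wp2; python3 rel.py; python3 -c "
from meas import *
p,c,s,d=load('wp2'); crop(p,160,60,220,240,3,'pics/wp2c.png')"
```

```text
[460.9 -27.4  40.8] [460.9 -27.3  40.8] qvel 0.01
t31.75 pos [460.9 -27.3  40.8] yaw -68.5 tilt [ 0.07 -0.03] F [-1.1 -0.5  0.8] M [-0.03  0.02 -0.02] op 0.0 j [-12.  31. 121.  -0.  27.  57.]
rel axis tool y,z [13.7 46.4] F tool [-0.8  0.1  1.2]
```

View pics/wp2c.png

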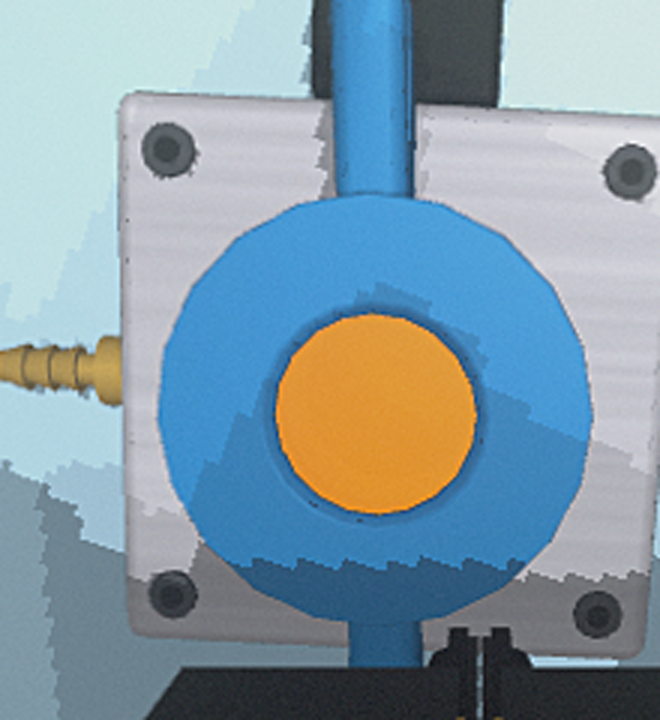

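Call:
{"op": "servo_tool", "data": {
  "steps": "0 -0.6 0 0 0 0 0; 0 0 0 0 0 0 0; 0 -0.6 0 0 0 0 0; 0 0 0 0 0 0 0; 0 -0.6 0 0 0 0 0; 0 0 0 0 0 0 0; 0 -0.5 0 0 0 0 0; 0 -0.5 0 0 0 0 0"
}}

```text
t: 32.55
eef_pos: [460.1, -24.9, 40.9]
tcp_rot: [2.262, 1.569, -0.504]
ft_force: [0.5, -5.0, -0.5]
opening: 0.003
```

```bash
python3 rel.py
```

```text
t32.55 pos [460.1 -24.9  40.9] yaw -68.5 tilt [ 0.1  -0.05] F [ 0.5 -5.  -0.5] M [-0.86  0.08  0.02] op 0.3 j [-11.  31. 121.  -0.  27.  57.]
rel axis tool y,z [11.  46.3] F tool [0.5 4.8 1.3]
```

Contact at 4.8 N. I'll push a little harder and hold, staying around 8–10 N.

Call:
{"op": "servo_tool", "data": {
  "steps": "0 -0.5 0 0 0 0 0; 0 -0.5 0 0 0 0 0; 0 -0.5 0 0 0 0 0; 0 -0.5 0 0 0 0 0; 0 -0.5 0 0 0 0 0; 0 -0.5 0 0 0 0 0; 0 -0.5 0 0 0 0 0; 0 -0.5 0 0 0 0 0"
}}

```text
t: 33.35
eef_pos: [460.0, -24.3, 41.0]
tcp_rot: [2.019, 1.564, -0.747]
ft_force: [-0.1, -7.4, -1.0]
opening: 0.002
```

```bash
python3 snap.py wp3; python3 rel.py; python3 -c "
from meas import *
p,c,s,d=load('wp3'); crop(p,160,60,220,240,3,'pics/wp3c.png')"
```

```text
[460.  -24.3  41. ] [459.9 -24.3  41. ] qvel 0.01
t33.40 pos [459.9 -24.3  41. ] yaw -68.4 tilt [ 0.28 -0.26] F [-0.2 -8.3  0.3] M [-1.27  0.09  0.  ] op 0.3 j [-11.  31. 121.  -0.  27.  58.]
rel axis tool y,z [10.4 46.2] F tool [-0.2  7.6  3.2]
```

View pics/wp3c.png

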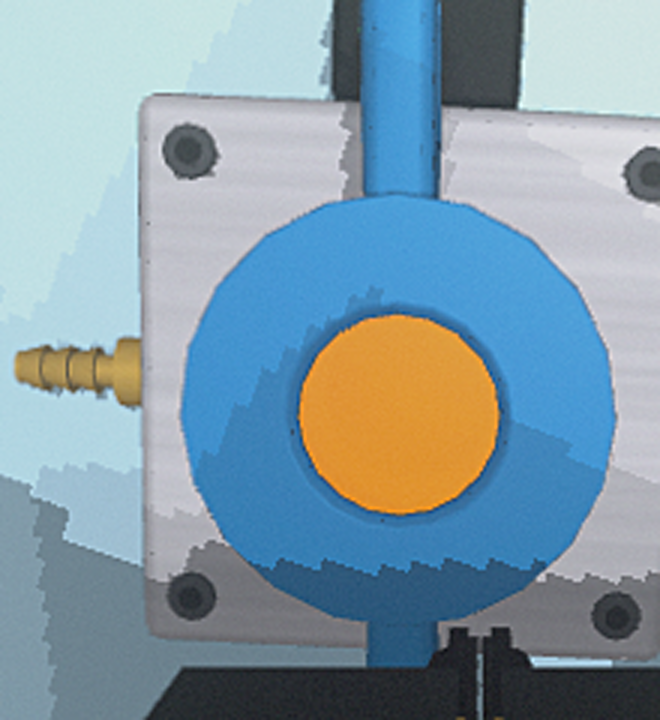

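Under about 8 N held for 0.8 s, the wing gave only about 0.6 mm, part of it arm flex. The ring is snug, so I'll back away and lift clear.

Call:
{"op": "servo_tool", "data": {
  "steps": "0 8 0 0 0 0 0; 0 8 0 0 0 0 0; 0 0 0 0 0 0 0; -20 0 0 0 0 0 0; -40 0 0 0 0 0 0; -30 0 0 0 0 0 0; 0 0 0 0 0 0 0; 0 0 0 0 0 0 0"
}}

```text
t: 34.2
eef_pos: [465.2, -40.2, 133.2]
tcp_rot: [1.745, 1.567, -1.023]
ft_force: [0.5, 0.2, -0.3]
opening: 0.008
```

```bash
python3 snap.py wend; python3 rel.py
python3 - <<'E'
from meas import *
from cell import read_camera
p,c,s,d=load("wend")
X0=np.array([499.1+1.58,2.3+.66])
def circ(r,z): a=np.linspace(0,2*np.pi,90); return proj(c,np.c_[X0[0]+r*np.cos(a),X0[1]+r*np.sin(a),0*a+z]).astype(np.int32)
def h(ro,ri,z):
    m=np.zeros(p.shape[:2],np.uint8); cv2.fillPoly(m,[circ(ro,z)],255)
    if ri: cv2.fillPoly(m,[circ(ri,z)],0)
    m[265:]=0
    ys,xs=np.where(m); q=cv2.undistortPoints(np.stack([xs,ys],1).astype(float)[:,None],c["mtx"],c["distortion"])[:,0]; zz=d[ys,xs]
    X=(np.c_[q*zz[:,None],zz]-np.array(c["t"]))@np.array(c["R"]); return np.median(X[:,2]),len(X)
print("ring top",h(26,16,54.5),"glass",h(11,0,51))
t,_=read_camera("top"); cv2.imwrite("pics/topend.png",t); s_,_=read_camera("side"); cv2.imwrite("pics/sideend.png",s_)
E
```

```text
[465.2 -40.2 133.2] [465.3 -40.1 133. ] qvel 0.026
t34.25 pos [465.3 -40.1 133. ] yaw -68.6 tilt [ 0.09 -0.17] F [0.2 0.7 0.5] M [-0.01 -0.   -0.01] op 0.3 j [-13.  22. 116.  -0.  42.  56.]
rel axis tool y,z [27.2 47. ] F tool [-0.5 -0.6 -0.4]
ring top (np.float64(53.30767486566475), 3282) glass (np.float64(49.79797622821745), 951)
```

View pics/wend.png

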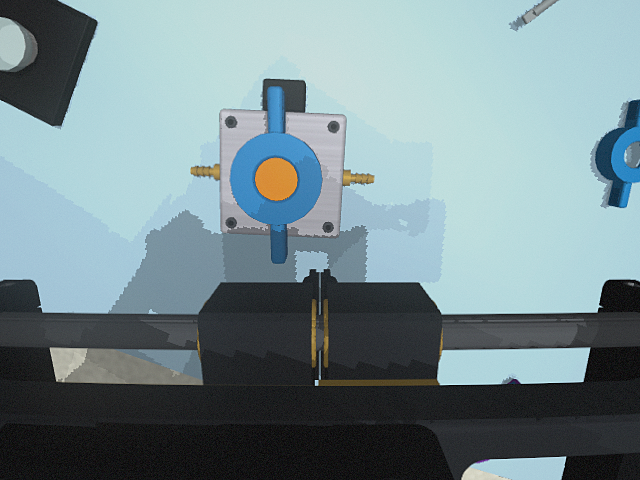

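View pics/sideend.png

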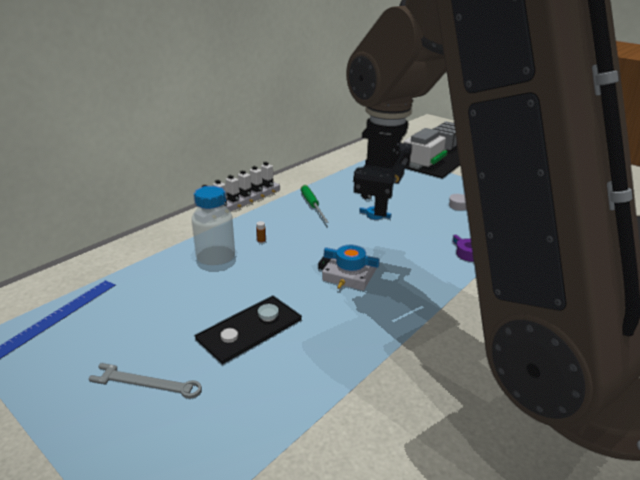

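The final views show the ring level on the cell with the amber glass under it (wrist view (276,180)), the clear glass still on its rest, and the gripper clear. Handing in.

```bash
python3 -c "
from cell import order,sensors
print(order.job_done()); print(sensors.state()['t'])"
```

```text
the job is handed in; nothing more can be done
None
the job is handed in; nothing more can be done
```

The amber glass is seated in the cell and the blue ring is screwed down snug on it. I handed the job in at about 34 s with the gripper clear, and no verdict was reported.

- **Glass:** I lowered it in small steps to its seat before letting go. Depth readings showed it flat (under 0.2°), with its top 27.0 mm above its height on the tray rest, which puts it at 51 mm as expected.
- **Ring:** I set the larger blue ring over the neck about 80° above the cell's yaw and turned it about 80° clockwise. Its top finished 3.5 mm above the glass, as expected, and level.
- **Snug check:** The turn met about 0.35 N m at the end. I then pushed one wing at about 8 N for 0.8 s; it gave only about 0.6 mm, part of it arm flex.
- **Other things on the bench:** The clear glass is still on its rest. I saw nothing else displaced in the last wrist and side pictures, but I compared them only by eye.

**Checks that disagreed:**
- The ring ended about 3° above the cell's yaw, not the stated 9° or so. The height and push checks both fit snug, but the ring may have been turned slightly past the nominal point.
- The wrist camera put things about 5 mm further along x than the top and side cameras. I worked from the wrist camera, corrected against the reported tool position and fingertips.
- Depth readings came out about 1.1 mm low, so I compared heights only with each other.

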